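# Unhook the scoop tray and tip its packs into the tote

### The job

Take the grey scoop tray off the barbed hook of the post with its three packs still in it: raise it, tilt its nose up and back it out over the barb without forcing it. Hook the lip under its nose over the black tote's long rim that faces the post, and tip the tray up on that rim until all three packs have slid out into the tote. Then set the empty tray down level, standing on its floor, in the middle of the white work sheet, let go of it, and leave everything else on the bench where it is.

Things in the scene. Friction and masses are not known exactly. Their poses are not given: they have to be found in the camera images.
- hanger: Fixed bench post: aluminium profile 30 x 30 mm, 153 mm tall, dark base plate 120 x 130 mm. Origin on the bench on the post's axis, z up; its hook points out along -x (roughly to the robot's right). Below the hook a stand-off with a rubber pad 66 mm wide reaches to x = -71 mm, 67 to 87 mm above the bench: the tray's back plate leans on it, so the tray hangs level.
- hook_bend (a point): Bend of the hook, a 6 mm round steel rod: point on the rod's axis where the arm, level from the post along -x, ends and the tip begins to rise. x = -77, y = 0, z = 136 mm in the hanger's frame; axes as the hanger's. The tray's slot cannot pass the tip with the tray level; with the tray nose up by about 30 degrees it passes with 3 to 4 mm to spare.
- hook_tip (a point): End of the rod's axis at the barb: 6 mm further out (-x) and 26 mm above hook_bend. From the bend the tip rises to 9 mm out and 16 mm up, then the barb leans back 3 mm towards the post over its last 10 mm of height. Rod radius (3 mm) comes on top. Axes as the hanger's.
- tray: Grey scoop tray, 0.26 kg empty, open on top and at the nose. Origin under the middle of its flat floor, z up, nose to -x, back plate at +x; it starts on the hook, its axes along the hanger's, underside 55 mm above the bench. Floor 4 mm thick, flat from x = -60 to 60 mm; 112 mm wide over its side walls (4 mm thick, 45 mm high). Packs slide on it at slopes above 14 to 20 degrees.
- tray_slot (a point): Middle of the upper edge of the hook's slot, on the back plate's front face: x = 60, y = 0, z = 84 mm in the tray. Plate 4 mm thick (x = 60 to 64), 64 mm wide from 46 mm up to its top at 146 mm. Slot 30 mm wide, 28 mm high (z = 56 to 84). The tray hangs by this edge on the hook's arm, the plate's front against the rising tip.
- tray_grip (a point): Where to grip from above: centre of a rubber pad making the plate 10 mm thick (x = 60 to 70), 56 mm wide, z = 112 to 146 mm; the point is at x = 65, y = 0, z = 134 mm in the tray. Fingers close along the tray's x, one each side of the plate. While the tray hangs the barb's top is 24 mm below this point, in front of the plate: fingertips must stay above it.
- tray_nose (a point): Middle of the nose's edge, underside: x = -105.7, y = 0, z = 14.8 mm in the tray. Ahead of x = -60 mm the floor is a ramp rising at 18 degrees, 48 mm long, to the open nose: it keeps the packs in while the tray is level. They slide out over it when the tray is tipped nose down by 38 degrees or more.
- tray_lip (a point): Inner corner of the lip under the nose: x = -101.8, y = 0, z = 13.6 mm in the tray. The lip, 112 mm wide, 4 mm thick, is square to the ramp and reaches 10 mm below it (5 mm off the ground when the tray stands). With the tray 18 degrees nose down the ramp is level; with the rim's inner edge 8 mm behind this corner the lip clears the wall up to 48 degrees.
- pack_1: Dark battery pack, 66 x 42 x 16 mm, about 60 g, origin in the middle of its underside, long side along its x. It starts in the tray, at the back.
- pack_2: The same, beside pack_1.
- pack_3: The same, across the tray in front of the other two.
- tote: Fixed black open tote, outside 280 (x) x 220 (y) x 85 mm high, walls 6 mm, red foam floor 16 mm above the bench. Origin on the bench under its middle, z up; its +y wall (long) faces the hanger.
- tote_rim (a point): Middle of the inner top edge of the tote's +y long wall, 85 mm above the bench; axes as the tote's (x along the rim, -y into the tote). The rim's top is 6 mm wide, from here to 6 mm along +y, and flat.
- sheet: White work sheet lying on the bench, fixed, 200 (x) x 220 (y) x 2 mm, origin in the middle of its underside.
- driver: Bystander: an electric screwdriver lying on the bench, black, 240 mm long with its bit and wire loop, 36 mm thick. Its origin is about in the middle of its underside.
- screw_rack: Bystander: a black screw rack, 130 x 90 x 32 mm, rows of small screws. Its origin is about in the middle of its underside.
- bottle: Bystander: a white bottle, 56 mm across, 130 mm tall. Its origin is about in the middle of its underside.
- tape_roll: Bystander: a roll of brown tape lying flat, 84 mm across, 24 mm high. Its origin is about in the middle of its underside.
- brush: Bystander: a brush lying on the bench, 170 mm long. Its origin is about in the middle of its underside.

How it is judged:
By the outcome, as a careful person would: the job done as asked, in the order asked, and still so for the second after the job is handed in, with the robot touching nothing.
It also fails if it takes over 66 s, if anything falls off the work surface, if the arm or the gripper's body presses on something with over 40 N, if the wrist force passes 120 N, or if a joint passes its speed limit or range.

### The arm

A 7-joint arm with a two-finger parallel gripper is mounted at the origin on the work surface. World frame = base frame: x ahead of the robot, y to its left, z up, the work surface at z = 0. Lengths are in mm, angles in rad, forces in N, time in s.
With the tool pointing down it reaches from about 400 to 875 mm from the base axis. Payload 4.4 kg.
Tool frame: the origin (TCP) lies midway between the tips of the shut fingers; the grasp point (between the pads) lies 19 mm behind it (ctrl.grip_point_offset is the distance from the TCP to the grasp point, in mm); z points along the fingers, y is the line along which they close (so a half turn about z gives the same grasp; the last joint's range is limited). The gripper opens to 85 mm and grips with 20 to 120 N. Pads are 22 mm wide; open, the fingers measure 114 mm over their backs; the gripper's body (76 mm by 85 mm) begins 54 mm behind the grasp point. The pads swing forward as they close: fully open they stand 13 mm farther back than shut.
Start: joints at [-1.403, 0.628, 0.038, 1.517, -0.027, 0.996, -0.02], TCP at [150.564, 632.336, 231.313] pointing down, gripper open.
Joint ranges: [-3.06, 3.06], [-0.37, 2.12], [-1.25, 1.32], [0.18, 2.47], [-1.1, 4.24], [0.23, 1.98], [-2.94, 2.94]. Speed limits (rad/s): [2.57, 2.57, 3.14, 3.14, 3.14, 3.14, 3.14].

### API

Orientations are given as [roll, pitch, yaw] about the fixed x, y, z axes, in that order (R = Rz(yaw) Ry(pitch) Rx(roll)).
In Python, from cell import ctrl gives the robot as it stands.
- The arm moves only by the shell command python3 nudge.py, which reads ROWS from standard input. ROWS is a JSON list of rows, 1 to 12 of them, each an object with the fields tx, ty, tz (the shift in mm), drx, dry, drz (a rotation vector in rad), aperture (the finger opening in mm); a field left out counts as zero (the opening has to be given); each row shifts and turns the commanded pose from where the row before left it, along the tool's axes as they then stand; what a row does not reach is not made up. A row lasts 1/10 s, in which the tool goes at most 50 mm and 0.15 rad, less where a joint would pass 70% of its speed; a pose out of reach is approached as far as the arm can. The fingers move at their own pace and stop on an object; the grip force is fixed at half the most. Time passes only in rows, so rows that do not move let the fingers close. It prints the time, the measured TCP pose, the force, the opening and the grip force at its end. Input that does not fit is refused with a message, and nothing moves.
- ctrl.read_state(): the state, without advancing time (a new reading comes with each control period).
- ctrl.get_image(name): name is "scene" or "top" or "wrist"; returns the picture (384x512x3 uint8, blue, green, red); there is no depth.
- ctrl.calibration(name): a dict with "fx", "fy", "cx", "cy" (pixels), "k1" (the pictures are not rectified: a ray, as slopes to the right and down, at radius r is drawn at 1 + k1 r^2 times it, then the intrinsics apply), "rvec" (rotation vector, rad) and "tvec" (3), from world to camera coordinates, as OpenCV has them; the wrist camera has in their place "hand_eye" (4x4, takes a point from camera to tool coordinates, whose origin is the TCP and whose axes are the flange's). Camera axes: x right, y down, z forward; pixel columns grow to the right and rows downward; lengths in mm; the calibration is good to about 2 mm. A picture is of the moment at which its call begins: read the wrist's pose just before it. calibration takes no time and is no camera call.
- ctrl.finish_job(): hands the job in; it is judged then, once.
The state is a dict: "clock": time; "qpos": joint angles; "qd": joint speeds; "tau": joint torques, N m; "eef_pos": TCP position; "tool_rot": TCP orientation; "force": force on the tool from outside, world axes, zero at the start; "torque": the same for the moment, N m; "width": finger opening in mm; "gripper_force": force on a finger pad.
Only numpy, scipy, OpenCV 4.12 (cv2) and the standard library are available. Lean on these libraries where they do the work, as an engineer would, in place of code of your own. Each camera call takes 0.05 s, during which the arm holds its last target. There are 200 camera calls.

## Working session

There is one attempt and no reset: what is moved stays moved. The work goes in short steps, Python scripts to look and compute and a shell command to move; the robot and the scene stay as the last step left them, time stands still between calls to the robot, and variables do not carry over. Pictures are saved under pics/ and viewed, at most 10 in all, crops included, and the job is handed in when it is done.

```bash
ls; mkdir -p pics; python3 - <<'E'
from cell import ctrl
import cv2
for n in("scene","top"):
    im=ctrl.get_image(n); cv2.imwrite(f"pics/{n}0.png",im)
    print(n,ctrl.calibration(n))
print(ctrl.read_state(), ctrl.grip_point_offset, ctrl.calibration("wrist"))
E
```

```text
cell.py
nudge.py
pics
scene {'fx': 388.62239142405446, 'fy': 388.62239142405446, 'cx': 255.001363069864, 'cy': 189.3229592791304, 'k1': -0.044191829593347734, 'rvec': array([ 1.81683   ,  1.62148092, -0.72742801]), 'tvec': array([ -52.50637034, -264.08573532, 1406.96613827])}
top {'fx': 364.12139608571204, 'fy': 364.12139608571204, 'cx': 250.80533802977027, 'cy': 190.0828000822046, 'k1': -0.11509390188595882, 'rvec': array([ 2.18338172, -2.15659829,  0.12734165]), 'tvec': array([ -19.4176895 ,  553.4932774 , 1080.13733006])}
{'clock': 0.1, 'qpos': array([-1.4027917 ,  0.62925876,  0.03844073,  1.51826548, -0.02698358,
        0.99632713, -0.01998018]), 'qd': array([-9.15787677e-05, -1.58123123e-03,  1.65046384e-03, -3.12451037e-03,
        5.96315057e-04,  1.91587414e-03,  4.82619467e-04]), 'tau': array([ 3.43167012e-03, -5.64538014e+01,  1.23095434e+00, -1.93973851e+01,
        1.14265527e-02,  5.43929287e-03,  3.30878390e-05]), 'eef_pos': array([150.43319001, 631.76775339, 230.47848078]), 'tool_rot': array([-3.13985207e+00,  2.94369127e-05,  2.90782012e+00]), 'force': array([-0.61816407, -0.72969909, -0.68914783]), 'torque': array([-0.05053181, -0.06396344,  0.03697294]), 'gripper_force': 0.0, 'width': 85.19880032112081} 18.700000000000003 {'fx': 319.9614981009922, 'fy': 319.9614981009922, 'cx': 258.6067814990693, 'cy': 192.8916840180507, 'k1': 0.021015396877943508, 'hand_eye': array([[-2.28376673e-04, -9.58365641e-01, -2.85543772e-01,
         7.27402848e+01],
       [ 9.99999458e-01,  7.12359512e-05, -1.03888324e-03,
        -9.29340486e-01],
       [ 1.01597098e-03, -2.85543854e-01,  9.58365105e-01,
        -1.42202116e+02],
       [ 0.00000000e+00,  0.00000000e+00,  0.00000000e+00,
         1.00000000e+00]])}
```
View pics/top0.png

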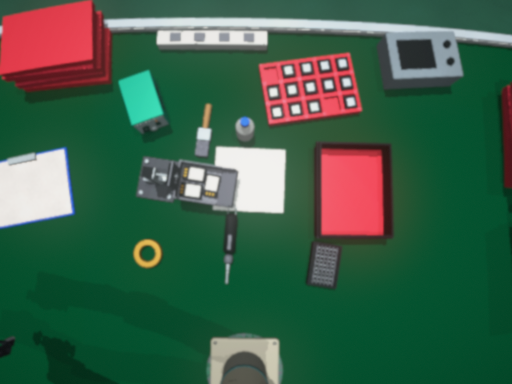

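View pics/scene0.png

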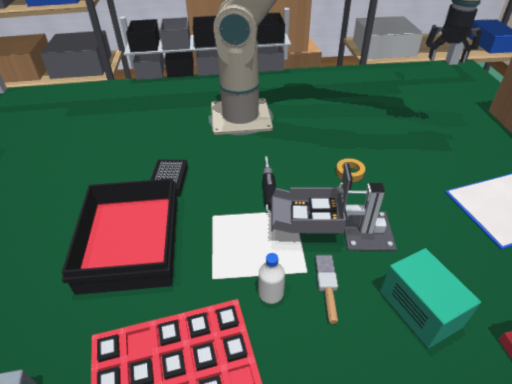

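```bash
cat > h.py <<'E'
import numpy as np, cv2
from cell import ctrl
from scipy.spatial.transform import Rotation as Ro
def cal(n):
    c=ctrl.calibration(n); K=np.array([[c["fx"],0,c["cx"]],[0,c["fy"],c["cy"]],[0,0,1]]); return c,K,np.array([c["k1"],0,0,0,0])
def ext(n,st=None):
    c,K,d=cal(n)
    if n!="wrist": return cv2.Rodrigues(c["rvec"])[0],np.array(c["tvec"]),K,d
    T=np.eye(4);T[:3,:3]=Ro.from_euler("xyz",st["tool_rot"]).as_matrix();T[:3,3]=st["eef_pos"]
    W=np.linalg.inv(T@c["hand_eye"]);return W[:3,:3],W[:3,3],K,d
def proj(n,P,st=None):
    R,t,K,d=ext(n,st); return cv2.projectPoints(np.array(P,float).reshape(-1,3),cv2.Rodrigues(R)[0],t,K,d)[0].reshape(-1,2)
def back(n,uv,z,st=None):
    R,t,K,d=ext(n,st); out=[]
    q=cv2.undistortPoints(np.array(uv,float).reshape(-1,1,2),K,d).reshape(-1,2)
    C=-R.T@t; z=np.broadcast_to(z,len(q))
    for a,zz in zip(q,z):
        r=R.T@np.array([*a,1]); out.append(C+r*(zz-C[2])/r[2])
    return np.array(out)
def frame(xy,yaw,P,z=0):
    c,s=np.cos(yaw),np.sin(yaw); P=np.array(P,float).reshape(-1,3)
    return np.c_[xy[0]+c*P[:,0]-s*P[:,1],xy[1]+s*P[:,0]+c*P[:,1],P[:,2]+z]
E
python3 - <<'E'
import cv2,numpy as np
t=cv2.imread("pics/top0.png")
cv2.imwrite("pics/c1.png",cv2.resize(t[140:240,125:325][:, :160],None,fx=5,fy=5,interpolation=cv2.INTER_CUBIC))
s=cv2.imread("pics/scene0.png")
cv2.imwrite("pics/c2.png",cv2.resize(s[155:265,255:405],None,fx=5,fy=5,interpolation=cv2.INTER_CUBIC))
cv2.imwrite("pics/c3.png",cv2.resize(t[135:245,270:400],None,fx=5,fy=5,interpolation=cv2.INTER_CUBIC))
E
```

View pics/c1.png

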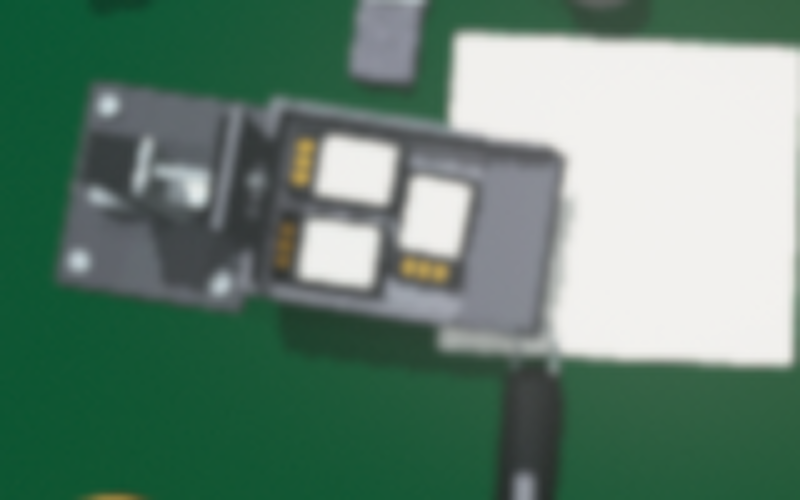

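View pics/c2.png

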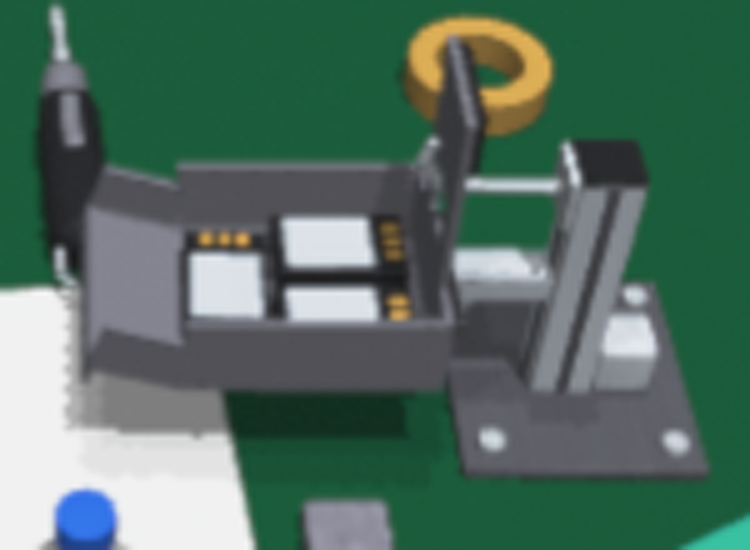

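View pics/c3.png

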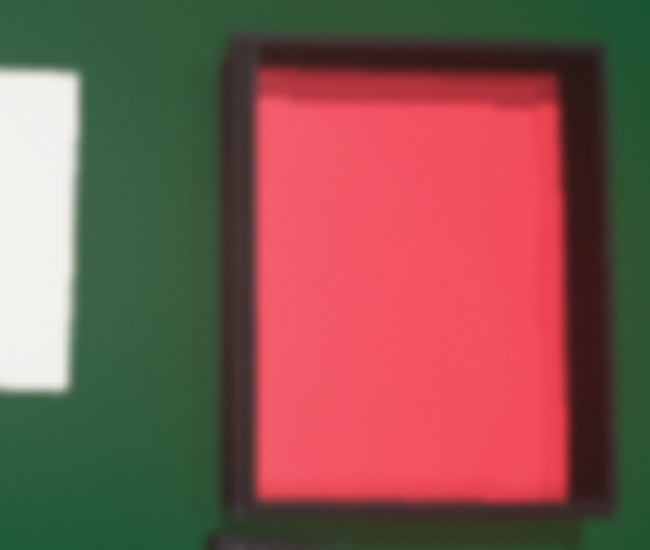

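```bash
cat > fit.py <<'E'
from h import *
from scipy.optimize import least_squares
f=lambda p,o:np.array([((x+.5)/5-.5+o[0],(y+.5)/5-.5+o[1]) for x,y in p])
S=f([(455,322),(185,327),(182,388),(448,388),(178,165),(455,38),(482,103),(567,142),(635,142),(648,185),(580,185)],(255,155))
o=-135
PS=[(o+64,-56,100),(o-60,-56,100),(o-60,-56,55),(o+64,-56,55),(o-60,56,100),(o+65,30,201),(o+65,-30,201),(-15,15,153),(15,15,153),(15,-15,153),(-15,-15,153)]
T=f([(272,97),(265,302)],(125,140)); PT=[(o+64,-56,100),(o+64,56,100)]
def res(p):
    return np.r_[(proj("scene",frame(p,p[2],PS))-S).ravel(),(proj("top",frame(p,p[2],PT))-T).ravel()]
r=least_squares(res,[500,280,1.5],loss="soft_l1",x_scale=[10,10,.1])
print("hanger",r.x,np.degrees(r.x[2])); print(np.round(res(r.x).reshape(-1,2),1).tolist())
b=back("top",f([(93,83),(58,283),(240,308)],(125,140)),8); print("base",b, np.linalg.norm(np.diff(b,axis=0),axis=1), b-[*r.x[:2],0])
s=back("top",np.r_[f([(455,33),(793,366)],(125,140)),f([(80,72),(68,390)],(270,135))],2); print("sheet",s, s[:2].mean(0),"yaw",np.arctan2(*(s[2]-s[3])[[1,0]]))
t=back("top",f([(232,38),(605,46),(614,513),(226,513)],(270,135)),85); print("tote out",t,t.mean(0),[np.linalg.norm(t[i]-t[i-1]) for i in range(4)])
fl=back("top",f([(258,70),(560,73),(570,500),(258,500)],(270,135)),16); print("floor",fl)
E
python3 fit.py
```

```text
hanger [585.45525187 272.69019829   1.44546158] 82.81884781246302
[[0.2, 0.9], [0.1, -0.2], [-0.3, 0.5], [-1.2, 0.7], [-0.8, -0.6], [1.2, -0.2], [0.1, 4.1], [0.3, -0.8], [-0.5, -0.8], [-0.2, -0.7], [0.3, -0.7], [0.5, 0.6], [-4.3, -2.2]]
base [[659.67899551 329.4419015    8.        ]
 [532.20238785 345.83655431   8.        ]
 [518.1801409  230.03159855   8.        ]] [128.52653477 116.65080877] [[ 74.22374364  56.75170321   8.        ]
 [-53.25286402  73.14635601   8.        ]
 [-67.27511097 -42.65859974   8.        ]]
sheet [[ 695.37985812  100.56155815    2.        ]
 [ 486.92323713 -114.47985091    2.        ]
 [ 689.41055574 -121.78557393    2.        ]
 [ 487.54574524 -114.47768704    2.        ]] [591.15154763  -6.95914638   2.        ] yaw -0.03618608343883203
tote out [[ 692.83747702 -203.50972902   85.        ]
 [ 693.19997198 -431.07331303   85.        ]
 [ 414.38442495 -428.05993512   85.        ]
 [ 413.71831645 -197.87765397   85.        ]] [ 553.5350476  -315.13015779   85.        ] [np.float64(279.1759768847488), np.float64(227.5638727179226), np.float64(278.831830530016), np.float64(230.1832449466859)]
floor [[ 689.54944712 -232.96577294   16.        ]
 [ 691.83253219 -428.59227849   16.        ]
 [ 421.17525044 -427.65300219   16.        ]
 [ 420.47155298 -230.53889126   16.        ]]
```

```bash
cat >> h.py <<'E'
from scipy.linalg import logm,expm
def Tm(p,R): T=np.eye(4);T[:3,:3]=R;T[:3,3]=p;return T
def cur():
    s=ctrl.read_state(); return Tm(s["eef_pos"],Ro.from_euler("xyz",s["tool_rot"]).as_matrix())
def toolT(tray_xyz,yaw,a,gz=135.5):
    "TCP pose for tray origin pose, a=nose up rad; grasp point on tray at (65,0,gz)"
    Rt=Ro.from_euler("zy",[0,0]).as_matrix(); Rt=Ro.from_euler("z",yaw).as_matrix()@Ro.from_euler("y",a).as_matrix()
    Rg=np.c_[Rt[:,1],Rt[:,0],-Rt[:,2]]
    return Tm(np.array(tray_xyz)+Rt@[65,0,gz-18.7],Rg)
def rows(A,B,n):
    L=np.real(logm(np.linalg.inv(A)@B))/n; E=expm(L); return np.r_[E[:3,3].round(1),np.array([L[2,1],L[0,2],L[1,0]]).round(4)].tolist()
H=np.array([585.5,272.7]);HY=1.4455
E
cat > plan2d.py <<'E'
import numpy as np,heapq
def seg(p,a,b):
    d=b-a;t=np.clip(((p-a)@d)/(d@d),0,1);return np.linalg.norm(p-(a+t[:,None]*d),axis=1)
# rod polyline sampled, hanger xz
poly=np.array([(-15,136),(-77,136),(-86,152),(-83,162)],float)
pts=np.concatenate([np.linspace(poly[i],poly[i+1],30) for i in range(3)])
pad=np.array([(-71,z) for z in np.linspace(67,87,8)])
def box(q,x0,x1,z0,z1):
    dx=np.maximum(x0-q[:,0],q[:,0]-x1);dz=np.maximum(z0-q[:,1],q[:,1]-z1)
    return np.where((dx>0)&(dz>0),np.hypot(dx,dz),np.maximum(dx,dz))
def clear(x,z,a): # tray origin hanger coords, nose up a
    c,s=np.cos(a),np.sin(a)
    def loc(P): d=P-[x,z]; return np.c_[c*d[:,0]-s*d[:,1], s*d[:,0]+c*d[:,1]]
    q=loc(pts);r=min(box(q,60,64,0,56).min(),box(q,60,64,84,112).min(),box(q,60,70,112,146).min(),box(q,-60,60,0,4).min())-3
    w=loc(pad); return min(r,box(w,60,64,0,56).min()+1)
if __name__=="__main__":
    print("hang",clear(-135,55,0))
    X=np.arange(-175,-134,1.);Z=np.arange(55,121,1.);A=np.radians(np.arange(0,43,3))
    C=np.array([[[clear(x,z,a) for a in A] for z in Z] for x in X])
    s=(40,10,0);print("start",C[s])
    best={s:C[s]};pq=[(-C[s],s)];prev={}
    import itertools
    while pq:
        m,u=heapq.heappop(pq);m=-m
        if u[0]==0: break
        if m<best[u]: continue
        for d in itertools.product((-1,0,1),repeat=3):
            v=tuple(np.add(u,d))
            if min(v)<0 or v[0]>=len(X) or v[1]>=len(Z) or v[2]>=len(A): continue
            k=min(m,C[v])
            if k>best.get(v,-9): best[v]=k;prev[v]=u;heapq.heappush(pq,(-k,v))
    p=[u]
    while p[-1]!=s:p.append(prev[p[-1]])
    print("width",m)
    for u in p[::-1][::2]: print(X[u[0]],Z[u[1]],round(np.degrees(A[u[2]])),round(C[u],1))
E
python3 plan2d.py; python3 - <<'E'
from h import *
o=frame(H,HY,[-135,0,55])[0]; B=toolT(o,HY,0); print(o,B)
C=B.copy();C[2,3]=300
C[:3,3]-=B[:3,1]*0
print(rows(cur(),C,12))
E
```

```text
hang 0.0
start 1.0
width 1.0
-135.0 65.0 0 1.0
-137.0 63.0 0 2.4
-139.0 61.0 3 1.8
-141.0 63.0 3 1.1
-143.0 64.0 6 1.7
-144.0 66.0 6 1.8
-146.0 67.0 9 1.1
-148.0 69.0 9 1.4
-149.0 71.0 9 1.6
-151.0 72.0 12 1.7
-152.0 74.0 12 1.8
-154.0 76.0 12 1.0
-156.0 78.0 15 1.3
-157.0 80.0 15 1.5
-159.0 81.0 18 1.0
-160.0 83.0 18 1.1
-161.0 85.0 18 1.2
-162.0 87.0 18 1.3
-164.0 89.0 21 1.1
-165.0 91.0 21 1.2
-166.0 93.0 21 1.3
-167.0 95.0 21 1.4
-168.0 97.0 24 1.8
-170.0 99.0 24 1.0
-171.0 101.0 27 1.1
-172.0 103.0 27 1.2
-173.0 105.0 27 1.2
-174.0 107.0 30 1.1
-175.0 109.0 30 1.2
[568.62921974 138.75830831  55.        ] [[-9.92160679e-01  1.24968743e-01 -0.00000000e+00  5.76752188e+02]
 [ 1.24968743e-01  9.92160679e-01 -0.00000000e+00  2.03248752e+02]
 [ 0.00000000e+00  0.00000000e+00 -1.00000000e+00  1.71800000e+02]
 [ 0.00000000e+00  0.00000000e+00  0.00000000e+00  1.00000000e+00]]
[-41.5, -28.6, -5.8, -0.0001, -0.0, -0.009]
```

```bash
echo '[{"tx": -41.5,"ty": -28.6,"tz": -5.8,"drz": -0.009,"aperture": 85},{"tx": -41.5,"ty": -28.6,"tz": -5.8,"drz": -0.009,"aperture": 85},{"tx": -41.5,"ty": -28.6,"tz": -5.8,"drz": -0.009,"aperture": 85},{"tx": -41.5,"ty": -28.6,"tz": -5.8,"drz": -0.009,"aperture": 85},{"tx": -41.5,"ty": -28.6,"tz": -5.8,"drz": -0.009,"aperture": 85},{"tx": -41.5,"ty": -28.6,"tz": -5.8,"drz": -0.009,"aperture": 85},{"tx": -41.5,"ty": -28.6,"tz": -5.8,"drz": -0.009,"aperture": 85},{"tx": -41.5,"ty": -28.6,"tz": -5.8,"drz": -0.009,"aperture": 85},{"tx": -41.5,"ty": -28.6,"tz": -5.8,"drz": -0.009,"aperture": 85},{"tx": -41.5,"ty": -28.6,"tz": -5.8,"drz": -0.009,"aperture": 85},{"tx": -41.5,"ty": -28.6,"tz": -5.8,"drz": -0.009,"aperture": 85},{"tx": -41.5,"ty": -28.6,"tz": -5.8,"drz": -0.009,"aperture": 85}]' | python3 nudge.py
sed -i 's/s=(40,10,0);print/s=(37,7,0);print/' plan2d.py; sed -i 's/\[::2\]/[::3]/' plan2d.py; python3 plan2d.py
python3 - <<'E'
from h import *
st=ctrl.read_state(); im=ctrl.get_image("wrist"); print(st["clock"],st["eef_pos"],st["tool_rot"],st["qpos"])
o=frame(H,HY,[-135,0,55])[0]; B=toolT(o,HY,0);C=B.copy();C[2,3]=300;print(rows(cur(),C,3))
G=frame(H,HY,[(-75,28,201),(-75,-28,201),(-65,28,201),(-65,-28,201),(-195,56,100),(-195,-56,100),(-75,56,100),(-75,-56,100),(-83,0,165)])
p=proj("wrist",G,st);print(p.round(1).tolist())
big=cv2.resize(im,None,fx=1.5,fy=1.5,interpolation=cv2.INTER_CUBIC)
for a in p: cv2.drawMarker(big,tuple(int(round((v+.5)*1.5-.5)) for v in a),(0,0,255),cv2.MARKER_CROSS,9,1)
cv2.imwrite("pics/w1.png",big)
E
```

```text
clock: 1.3
eef_pos: [571.8, 208.4, 299.8]
tool_rot: [-3.141, -0.001, 3.016]
force: [0.8, 2.2, 0.2]
width: 85.0
gripper_force: 0.0
hang 0.0
start 1.0414028479954824
width 1.0414028479954824
-138.0 62.0 0 1.0
-141.0 63.0 3 1.1
-144.0 65.0 6 1.3
-146.0 67.0 9 1.1
-149.0 70.0 9 1.1
-151.0 72.0 12 1.7
-153.0 75.0 12 1.4
-156.0 78.0 15 1.3
-158.0 81.0 15 1.1
-160.0 84.0 18 1.6
-162.0 87.0 18 1.3
-164.0 90.0 18 1.1
-166.0 93.0 21 1.3
-168.0 96.0 24 1.3
-169.0 99.0 24 1.9
-171.0 102.0 27 1.6
-173.0 105.0 27 1.2
-174.0 108.0 30 1.6
1.3 [571.80236588 208.38127713 299.84222538] [-3.14141782e+00 -7.15029715e-04  3.01615443e+00] [-0.43956144  0.50330124  0.07027644  1.54977957 -0.03841278  1.09056886
  1.0851591 ]
[1.1, 1.4, 0.2, -0.0018, 0.0028, -0.0038]
[[247.8, 166.2], [248.5, 233.6], [260.8, 166.2], [260.7, 233.6], [135.4, 119.8], [146.4, 220.3], [250.8, 120.0], [251.5, 220.3], [240.6, 188.6]]
```

View pics/w1.png

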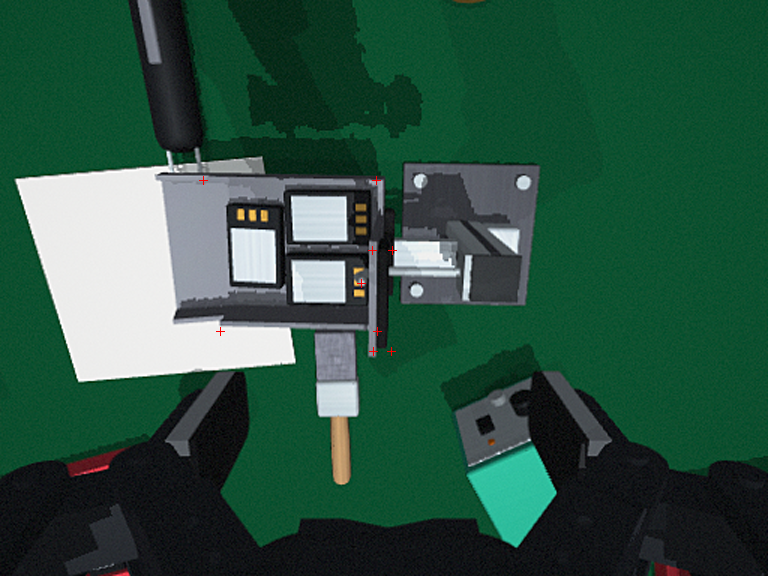

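```bash
echo '[{"tx": 1.5,"ty": 1.5,"tz": 25,"drx": -0.002,"dry": 0.003,"drz": -0.004,"aperture": 50},{"tx": 1,"ty": 1.3,"tz": 30,"drx": -0.002,"dry": 0.002,"drz": -0.004,"aperture": 50},{"tx": 1,"ty": 1,"tz": 30,"dry": 0.002,"drz": -0.003,"aperture": 50},{"tz": 25,"aperture": 50},{"tz": 12,"aperture": 50},{"tz": 6,"aperture": 50},{"aperture": 50}]' | python3 nudge.py
cat > plan3.py <<'E'
from plan2d import *
import itertools
X=np.arange(-180,-133,1.);Z=np.arange(55,125,1.);AD=np.arange(0,45,3);A=np.radians(AD)
C=np.array([[[clear(x,z,a) for a in A] for z in Z] for x in X])
np.save("C.npy",C)
ex=max([(C[0,j,k],j,k) for j in range(len(Z)) for k in (10,)]);s=(0,ex[1],ex[2])
best={s:C[s]};pq=[(-C[s],s)];prev={}
while pq:
    m,u=heapq.heappop(pq);m=-m
    if m<best[u]: continue
    for d in itertools.product((-1,0,1),repeat=3):
        v=tuple(np.add(u,d))
        if min(v)<0 or v[0]>=len(X) or v[1]>=len(Z) or v[2]>=len(A): continue
        k=min(m,C[v])
        if k>best.get(v,-9): best[v]=k;prev[v]=u;heapq.heappush(pq,(-k,v))
for th in (1,1.5,2,2.5,3,3.5):
    c=[(abs(X[u[0]]+135)+abs(Z[u[1]]-65)*.3+AD[u[2]]*.2,u) for u in best if best[u]>=th]
    u=min(c)[1];print(th,X[u[0]],Z[u[1]],AD[u[2]])
    if th in(2,3):
        p=[u]
        while p[-1]!=s:p.append(prev[p[-1]])
        print([(X[u[0]],Z[u[1]],AD[u[2]],round(C[u],1)) for u in p[::2]])
# straight plan: fixed angle: best clearance z for each x
for a in (6,8,9,10,11):
    print(AD[a],[(X[i],Z[C[i,:,a].argmax()],round(C[i,:,a].max(),1)) for i in range(46,0,-5)])
E
python3 plan3.py
```

```text
clock: 2.05
eef_pos: [567.3, 214.7, 171.7]
tool_rot: [3.138, -0.007, 3.027]
force: [-0.7, 0.3, 0.9]
width: 50.1
gripper_force: 0.0Traceback (most recent call last):
  File "plan3.py", line 18, in <module>
    u=min(c)[1];print(th,X[u[0]],Z[u[1]],AD[u[2]])
      ~~~^^^
ValueError: min() iterable argument is empty
```

```bash
sed -i 's/X=np.arange(-180,-133,1.);Z=np.arange(55,125,1.)/X=np.arange(-215,-133,1.);Z=np.arange(55,150,1.)/; s/range(46,0,-5)/range(81,0,-6)/' plan3.py; python3 plan3.py
echo '[{"aperture": 50}]' | python3 nudge.py
python3 - <<'E'
from h import *
o=frame(H,HY,[-135,0,55])[0]; B=toolT(o,HY,0);print(rows(cur(),B,1),cur()[:3,3])
E
```

```text
1 -135.0 65.0 0
1.5 -136.0 65.0 0
2 -136.0 65.0 0
[(np.float64(-136.0), np.float64(65.0), np.int64(0), np.float64(2.0)), (np.float64(-137.0), np.float64(67.0), np.int64(0), np.float64(3.0)), (np.float64(-137.0), np.float64(69.0), np.int64(0), np.float64(3.0)), (np.float64(-139.0), np.float64(71.0), np.int64(3), np.float64(4.1)), (np.float64(-141.0), np.float64(71.0), np.int64(6), np.float64(4.9)), (np.float64(-143.0), np.float64(72.0), np.int64(6), np.float64(5.6)), (np.float64(-145.0), np.float64(73.0), np.int64(9), np.float64(6.0)), (np.float64(-146.0), np.float64(75.0), np.int64(9), np.float64(6.1)), (np.float64(-148.0), np.float64(76.0), np.int64(12), np.float64(5.9)), (np.float64(-149.0), np.float64(78.0), np.int64(12), np.float64(6.4)), (np.float64(-151.0), np.float64(80.0), np.int64(12), np.float64(5.6)), (np.float64(-153.0), np.float64(82.0), np.int64(15), np.float64(5.9)), (np.float64(-154.0), np.float64(84.0), np.int64(15), np.float64(6.0)), (np.float64(-156.0), np.float64(86.0), np.int64(18), np.float64(6.1)), (np.float64(-157.0), np.float64(88.0), np.int64(18), np.float64
[... 12808 characters left out ...]
loat64(8.5)), (np.float64(-170.0), np.float64(116.0), np.float64(8.1)), (np.float64(-176.0), np.float64(133.0), np.float64(5.5)), (np.float64(-182.0), np.float64(149.0), np.float64(10.9)), (np.float64(-188.0), np.float64(149.0), np.float64(16.7)), (np.float64(-194.0), np.float64(149.0), np.float64(22.4)), (np.float64(-200.0), np.float64(149.0), np.float64(25.6)), (np.float64(-206.0), np.float64(149.0), np.float64(29.7)), (np.float64(-212.0), np.float64(149.0), np.float64(34.2))]
clock: 2.15
eef_pos: [568.1, 215.0, 173.0]
tool_rot: [3.137, -0.005, 3.027]
force: [0.0, -0.6, -0.3]
width: 50.1
gripper_force: 0.0
[-9.9, -10.7, 1.1, 0.0049, -0.0053, 0.0104] [568.12543325 214.99376141 172.98605817]
```

```bash
echo '[{"tx": -5,"ty": -5.4,"tz": 0.5,"drx": 0.003,"dry": -0.003,"drz": 0.006,"aperture": 50},{"tx": -5,"ty": -5.3,"tz": 0.6,"drx": 0.002,"dry": -0.002,"drz": 0.005,"aperture": 50},{"aperture": 50},{"aperture": 50},{"aperture": 50}]' | python3 nudge.py
python3 - <<'E'
from h import *
from plan2d import clear
o=frame(H,HY,[-135,0,55])[0]; B=toolT(o,HY,0);print(rows(cur(),B,1),cur()[:3,3])
W=np.array([(-135,55,0),(-135,66,0),(-137,70,0),(-145,74,9),(-153,82,15),(-160,92,21),(-166,102,27),(-171,112,33),(-173,118,36),(-175,126,36),(-176,134,36),(-180,146,36),(-200,150,24)],float)
print([min(round(clear(*(a+(b-a)*t)[:2],np.radians((a+(b-a)*t)[2])),1) for t in np.linspace(0,1,12)) for a,b in zip(W,W[1:])])
E
```

```text
clock: 2.65
eef_pos: [575.9, 203.0, 170.8]
tool_rot: [-3.141, -0.002, 3.016]
force: [0.5, 0.8, 1.4]
width: 50.1
gripper_force: 0.0
[-0.8, 0.3, -1.0, -0.0008, -0.0021, -0.0004] [575.94584835 203.02638026 170.7940472 ]
[np.float64(0.0), np.float64(1.0), np.float64(3.0), np.float64(5.9), np.float64(5.9), np.float64(5.9), np.float64(5.6), np.float64(5.6), np.float64(3.6), np.float64(2.5), np.float64(3.8), np.float64(6.5)]
```

```bash
echo '[{"tx": -0.5,"tz": -1,"dry": -0.002,"aperture": 40},{"aperture": 0},{"aperture": 0},{"aperture": 0},{"aperture": 0},{"aperture": 0},{"aperture": 0}]' | python3 nudge.py
cat > un.py <<'E'
from h import *
from plan2d import clear
W=np.array([(-135,55,0),(-135,66,0),(-137,70,0),(-145,74,9),(-153,82,15),(-160,92,21),(-166,102,27),(-171,112,33),(-173.5,119,37),(-176,128,41),(-177,132,42),(-176,138,42),(-179,144,39),(-184,150,32),(-210,155,20),(-240,155,0)],float)
print([min(round(clear(*(a+(b-a)*t)[:2],np.radians((a+(b-a)*t)[2])),1) for t in np.linspace(0,1,12)) for a,b in zip(W,W[1:])])
P=[toolT(frame(H,HY,[x,0,z])[0],HY,np.radians(a)) for x,z,a in W]
for a,b in zip(P,P[1:]): print(rows(a,b,1))
E
python3 un.py
```

```text
clock: 3.35
eef_pos: [576.7, 203.4, 171.9]
tool_rot: [-3.141, 0.0, 3.016]
force: [0.9, 1.3, -0.4]
width: 8.8
gripper_force: 60.6
[np.float64(0.0), np.float64(1.0), np.float64(3.0), np.float64(5.9), np.float64(5.9), np.float64(5.9), np.float64(5.6), np.float64(5.6), np.float64(5.6), np.float64(5.7), np.float64(5.0), np.float64(3.7), np.float64(6.1), np.float64(13.8), np.float64(49.9)]
[0.0, 0.0, -11.0, 0.0, 0.0, 0.0]
[0.0, -2.0, -4.0, 0.0, 0.0, 0.0]
[0.0, 9.5, 7.6, 0.1571, -0.0, 0.0]
[0.0, 2.7, 0.8, 0.1047, 0.0, 0.0]
[-0.0, 2.5, -0.4, 0.1047, -0.0, 0.0]
[0.0, 2.7, 0.2, 0.1047, -0.0, 0.0]
[0.0, 2.9, 0.8, 0.1047, -0.0, 0.0]
[-0.0, 2.1, 0.3, 0.0698, 0.0, 0.0]
[0.0, 0.6, -0.9, 0.0698, -0.0, 0.0]
[0.0, -1.4, -1.2, 0.0175, 0.0, 0.0]
[-0.0, -3.3, -5.1, -0.0, 0.0, 0.0]
[0.0, -12.4, -5.7, -0.0524, -0.0, 0.0]
[-0.0, -22.4, -8.6, -0.1222, 0.0, 0.0]
[0.0, -50.4, -1.4, -0.2094, -0.0, 0.0]
[-0.0, -72.1, -4.9, -0.3491, -0.0, 0.0]
```

```bash
echo '[{"tz": -4,"aperture": 0},{"tz": -4,"aperture": 0},{"tz": -3,"aperture": 0},{"ty": -2,"tz": -4,"aperture": 0},{"aperture": 0},{"aperture": 0}]' | python3 nudge.py
python3 - <<'E'
from h import *
print(cur().round(3)); P=toolT(frame(H,HY,[-137,0,70])[0],HY,0);print(rows(cur(),P,1))
E
```

```text
clock: 3.95
eef_pos: [576.2, 200.6, 186.8]
tool_rot: [-3.14, 0.0, 3.015]
force: [-0.1, 0.1, -6.0]
width: 9.0
gripper_force: 59.8
[[-9.92000e-01  1.26000e-01 -0.00000e+00  5.76240e+02]
 [ 1.26000e-01  9.92000e-01 -1.00000e-03  2.00618e+02]
 [-0.00000e+00 -1.00000e-03 -1.00000e+00  1.86813e+02]
 [ 0.00000e+00  0.00000e+00  0.00000e+00  1.00000e+00]]
[-0.2, 0.7, 0.0, -0.0011, 0.0, -0.0008]
```

```bash
echo '[{"ty": 4.6,"tz": 4,"drx": 0.0785,"aperture": 0},{"ty": 4.9,"tz": 3.6,"drx": 0.0785,"aperture": 0},{"ty": 1.4,"tz": 0.4,"drx": 0.0523,"aperture": 0},{"ty": 1.3,"tz": 0.4,"drx": 0.0523,"aperture": 0},{"ty": 1.3,"tz": -0.2,"drx": 0.0523,"aperture": 0},{"ty": 1.2,"tz": -0.2,"drx": 0.0523,"aperture": 0},{"ty": 1.4,"tz": 0.1,"drx": 0.0523,"aperture": 0},{"ty": 1.3,"tz": 0.1,"drx": 0.0523,"aperture": 0},{"ty": 1.5,"tz": 0.4,"drx": 0.0523,"aperture": 0},{"ty": 1.4,"tz": 0.4,"drx": 0.0523,"aperture": 0},{"aperture": 0},{"aperture": 0}]' | python3 nudge.py
python3 - <<'E'
from h import *
P=toolT(frame(H,HY,[-171,0,112])[0],HY,np.radians(33));print(rows(cur(),P,1)); im=ctrl.get_image("scene")
cv2.imwrite("pics/s2.png",cv2.resize(im[100:270,230:420],None,fx=3.5,fy=3.5,interpolation=cv2.INTER_CUBIC))
E
```

```text
clock: 5.15
eef_pos: [578.6, 220.3, 173.1]
tool_rot: [-2.567, -0.0, 3.017]
force: [-0.0, -0.0, -5.5]
width: 9.1
gripper_force: 60.0
[-0.3, -0.8, -1.2, 0.0015, -0.0001, 0.0005]
```

View pics/s2.png

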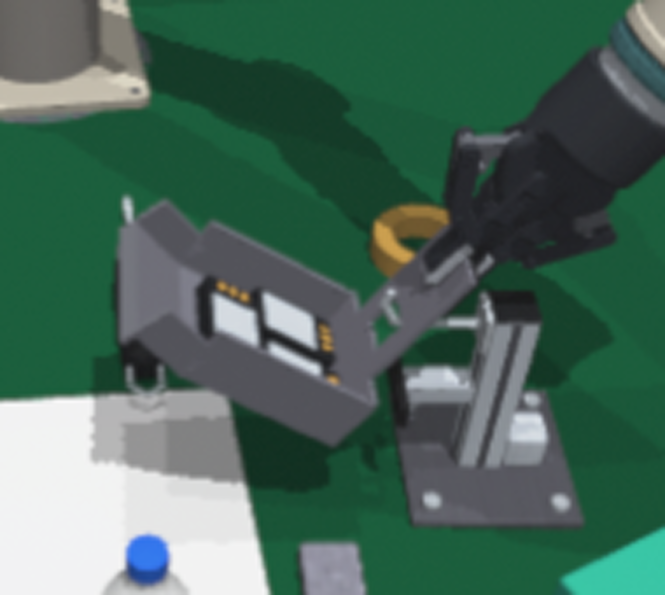

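```bash
python3 - <<'E'
from plan2d import *
for a in (33,36,39):
    for z in range(112,156,4):
        xs=np.arange(-190,-165,.5);c=[clear(x,z,np.radians(a)) for x in xs];i=int(np.argmax(c))
        # second: connected from right of clear region
        g=[(x,round(v,1)) for x,v in zip(xs,c) if v>2.5]
        print(a,z,(g[0],g[-1]) if g else None,max(c) if g else 0)
E
```

```text
33 112 ((np.float64(-174.5), np.float64(2.5)), (np.float64(-165.5), np.float64(8.6))) 8.624247980987285
33 116 ((np.float64(-175.5), np.float64(2.8)), (np.float64(-165.5), np.float64(6.0))) 8.471003888553886
33 120 ((np.float64(-174.5), np.float64(2.6)), (np.float64(-165.5), np.float64(2.8))) 6.604441596746421
33 124 ((np.float64(-173.5), np.float64(2.6)), (np.float64(-168.0), np.float64(2.9))) 5.077863283584453
33 128 ((np.float64(-190.0), np.float64(4.2)), (np.float64(-170.0), np.float64(2.7))) 4.574730921771881
33 132 ((np.float64(-190.0), np.float64(6.4)), (np.float64(-172.5), np.float64(2.9))) 6.415457503600797
33 136 ((np.float64(-190.0), np.float64(9.2)), (np.float64(-174.5), np.float64(2.7))) 9.222204209296441
33 140 ((np.float64(-190.0), np.float64(12.6)), (np.float64(-176.0), np.float64(2.8))) 12.560003581791838
33 144 ((np.float64(-190.0), np.float64(16.2)), (np.float64(-175.0), np.float64(2.8))) 16.153202008985495
33 148 ((np.float64(-190.0), np.float64(18.3)), (np.float64(-173.5), np.float64(2.5))) 18.31938625400664
33 152 ((np.float64(-190.0), np.float64(19.5)), (np.flo
[... 1465 characters left out ...]
, np.float64(2.7)), (np.float64(-165.5), np.float64(2.9))) 8.432391812294693
39 132 ((np.float64(-177.0), np.float64(3.0)), (np.float64(-168.0), np.float64(2.6))) 6.810049216362463
39 136 ((np.float64(-177.0), np.float64(2.7)), (np.float64(-170.5), np.float64(2.8))) 5.6268199790773
39 140 ((np.float64(-180.5), np.float64(2.5)), (np.float64(-172.5), np.float64(2.6))) 5.521950434269801
39 144 ((np.float64(-190.0), np.float64(5.3)), (np.float64(-175.0), np.float64(2.8))) 6.324944000405543
39 148 ((np.float64(-190.0), np.float64(8.9)), (np.float64(-176.5), np.float64(2.6))) 8.850755325630598
39 152 ((np.float64(-190.0), np.float64(12.6)), (np.float64(-176.0), np.float64(2.7))) 12.635550763229597
```

```bash
python3 - <<'E'
from h import *
from plan2d import clear
W=np.array([(-171,118,36),(-172,124,36),(-172.5,128,36),(-173.5,132,36),(-176,136,36),(-180,140,36),(-186,145,36),(-200,155,33),(-220,160,24)],float)
print([min(round(clear(*(a+(b-a)*t)[:2],np.radians((a+(b-a)*t)[2])),1) for t in np.linspace(0,1,12)) for a,b in zip(W,W[1:])])
P=[cur()]+[toolT(frame(H,HY,[x,0,z])[0],HY,np.radians(a)) for x,z,a in W]
for a,b in zip(P,P[1:]): print(rows(a,b,1))
E
```

```text
[np.float64(7.1), np.float64(5.5), np.float64(4.8), np.float64(4.7), np.float64(5.3), np.float64(6.3), np.float64(10.5), np.float64(29.9)]
[0.0, 3.1, -2.5, 0.0535, -0.0002, -0.0009]
[0.0, -4.3, -4.3, 0.0, 0.0, 0.0]
[-0.0, -2.8, -2.9, 0.0, 0.0, 0.0]
[0.0, -3.2, -2.6, 0.0, 0.0, 0.0]
[0.0, -4.4, -1.8, 0.0, 0.0, 0.0]
[-0.0, -5.6, -0.9, 0.0, 0.0, 0.0]
[0.0, -7.8, -0.5, 0.0, 0.0, 0.0]
[0.0, -23.4, -3.1, -0.0524, 0.0, 0.0]
[0.0, -38.6, -2.0, -0.1571, 0.0, 0.0]
```

```bash
echo '[{"ty": 3.1,"tz": -2.5,"drx": 0.0535,"aperture": 0},{"ty": -4.3,"tz": -4.3,"aperture": 0},{"ty": -2.8,"tz": -2.9,"aperture": 0},{"ty": -3.2,"tz": -2.6,"aperture": 0},{"ty": -4.4,"tz": -1.8,"aperture": 0},{"ty": -5.6,"tz": -0.9,"aperture": 0},{"ty": -7.8,"tz": -0.5,"aperture": 0},{"ty": -12,"tz": -1.6,"drx": -0.026,"aperture": 0},{"ty": -12,"tz": -1.6,"drx": -0.026,"aperture": 0},{"ty": -19.5,"tz": -1,"drx": -0.078,"aperture": 0},{"ty": -19.5,"tz": -1,"drx": -0.078,"aperture": 0},{"aperture": 0}]' | python3 nudge.py
python3 - <<'E'
from h import *
im=ctrl.get_image("scene")
P=toolT(frame(H,HY,[-220,0,160])[0],HY,np.radians(24));print(rows(cur(),P,1))
# tote rim inner edge from top view, line at z=85 (crop c3 coords)
f=lambda p,o:np.array([((x+.5)/5-.5+o[0],(y+.5)/5-.5+o[1]) for x,y in p])
print(back("top",f([(258,72),(258,286),(258,498)],(270,135)),85))
o=cv2.imread("pics/scene0.png")
g=cv2.resize(np.hstack([o[175:295,60:190],im[110:230,200:330]]),None,fx=3,fy=3,interpolation=cv2.INTER_CUBIC);cv2.imwrite("pics/s3.png",g)
E
```

```text
clock: 6.4
eef_pos: [571.8, 150.6, 244.2]
tool_rot: [-2.717, 0.005, 3.007]
force: [1.2, -1.0, -2.9]
width: 9.0
gripper_force: 60.0
[1.0, 7.2, -0.8, -0.0046, -0.0, -0.0077]
[[ 672.5504073  -218.76891677   85.        ]
 [ 545.3269873  -217.28908767   85.        ]
 [ 422.44077337 -216.51326862   85.        ]]
```

View pics/s3.png

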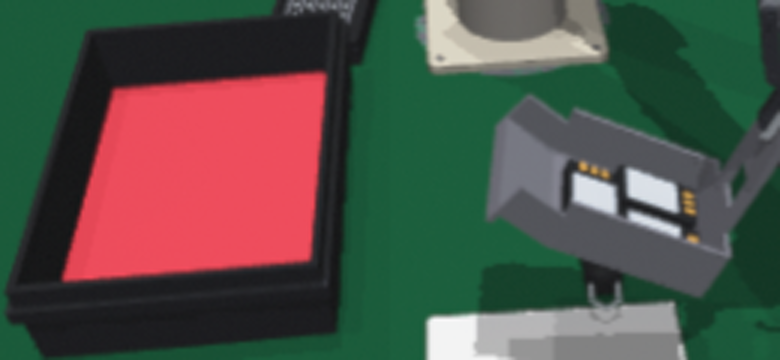

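```bash
python3 - <<'E'
from h import *
print(back("scene",[(60+345/3-.3,175+14/3-.3),(60+337/3-.3,175+288/3-.3),(60+8/3-.3,175+295/3-.3),(60+90/3-.3,175+32/3-.3)],85).round(1))
TY=-0.010; rim=np.array([553.,-216.5,85]);yaw=np.pi/2+TY
def tray_at(pt,world,a): # tray origin so that tray point pt is at world
    R=Ro.from_euler("z",yaw).as_matrix()@Ro.from_euler("y",a).as_matrix(); return world-R@np.array(pt)
a=np.radians(-8); P=toolT(tray_at((-94.2,0,11.1),rim+[0,12,45],a),yaw,a); print(P[:3,3],rows(cur(),P,5))
P2=P.copy();P2[1,3]+=60;P2[2,3]+=30;print(rows(cur(),P2,6))
E
```

```text
[[ 422.6 -205.2   85. ]
 [ 716.5 -198.1   85. ]
 [ 697.2 -429.6   85. ]
 [ 419.1 -427.9   85. ]]
[554.42937697 -61.56706717 256.82769254] [-0.2, -43.4, 5.8, -0.1125, -0.0029, -0.0246]
[0.8, -27.3, -2.4, -0.0938, -0.0024, -0.0205]
```

```bash
echo '[{"tx": 0.8,"ty": -27.3,"tz": -2.4,"drx": -0.0938,"dry": -0.0024,"drz": -0.0205,"aperture": 0},{"tx": 0.8,"ty": -27.3,"tz": -2.4,"drx": -0.0938,"dry": -0.0024,"drz": -0.0205,"aperture": 0},{"tx": 0.8,"ty": -27.3,"tz": -2.4,"drx": -0.0938,"dry": -0.0024,"drz": -0.0205,"aperture": 0},{"tx": 0.8,"ty": -27.3,"tz": -2.4,"drx": -0.0938,"dry": -0.0024,"drz": -0.0205,"aperture": 0},{"tx": 0.8,"ty": -27.3,"tz": -2.4,"drx": -0.0938,"dry": -0.0024,"drz": -0.0205,"aperture": 0},{"tx": 0.8,"ty": -27.3,"tz": -2.4,"drx": -0.0938,"dry": -0.0024,"drz": -0.0205,"aperture": 0},{"aperture": 0},{"aperture": 0},{"aperture": 0},{"aperture": 0}]' | python3 nudge.py
cat > tip.py <<'E'
from h import *
TY=-0.010; rim=np.array([553.,-216.,85]);yaw=np.pi/2+TY
def tray_at(pt,world,a):
    R=Ro.from_euler("z",yaw).as_matrix()@Ro.from_euler("y",a).as_matrix(); return world-R@np.array(pt)
def pose(d,a): a=np.radians(a);return toolT(tray_at((-94.2,0,11.1),rim+np.array(d),a),yaw,a)
E
python3 - <<'E'
from tip import *
st=ctrl.read_state(); im=ctrl.get_image("wrist"); print(st["qpos"].round(2),st["eef_pos"])
print(rows(cur(),pose([0,12,45],-8),3))
big=cv2.resize(im,None,fx=1.5,fy=1.5,interpolation=cv2.INTER_CUBIC)
c=lambda p:tuple(int(round((v+.5)*1.5-.5)) for v in p)
p=proj("wrist",frame((553,-320),TY,[(-134,104,85),(134,104,85),(-140,110,85),(140,110,85)]),st);print(p.round(1).tolist())
cv2.line(big,c(p[0]),c(p[1]),(0,255,255),1)
A=cur();G=pose([0,0,0],0);Tt=A@np.linalg.inv(toolT([0,0,0],0,0))
L=(Tt@np.array([[-105.7,56,14.8,1],[-105.7,-56,14.8,1]]).T).T[:,:3];q=proj("wrist",L,st);cv2.line(big,c(q[0]),c(q[1]),(255,255,0),1);print(L.round(1).tolist())
cv2.imwrite("pics/w2.png",big)
E
```

```text
clock: 7.45
eef_pos: [554.5, 5.8, 283.2]
tool_rot: [3.0, -0.004, -3.141]
force: [0.9, 0.3, -4.3]
width: 9.1
gripper_force: 60.2
[-0.    0.44  0.05  1.72 -0.19  1.    1.72] [554.52779831   5.77069841 283.22356789]
[-0.0, -23.3, 5.6, 0.0008, -0.0018, 0.0033]
[[-29.8, 21.1], [31.4, 295.0], [-23.5, 13.6], [38.5, 299.3]]
[[498.2, -148.8, 158.4], [610.2, -148.8, 158.0]]
```

View pics/w2.png

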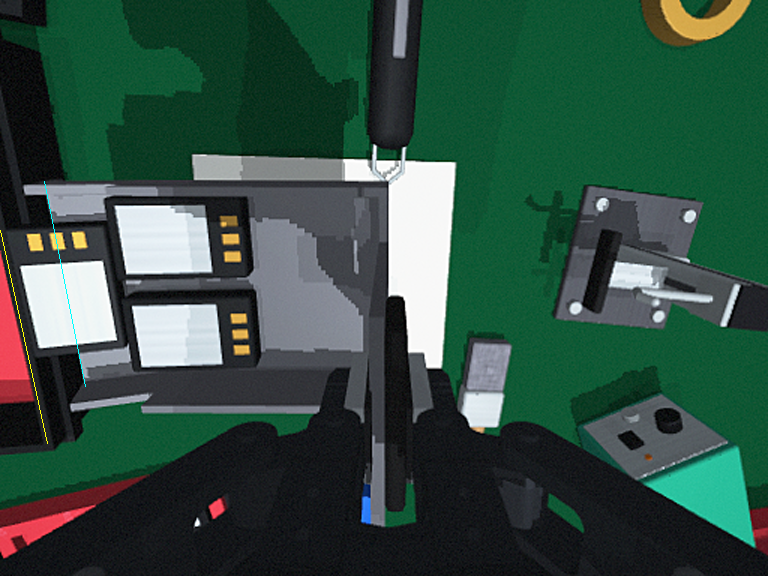

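```bash
echo '[{"drx": 0.03,"aperture": 0},{"drx": 0.05,"aperture": 0},{"drx": 0.06,"aperture": 0},{"drx": 0.06,"aperture": 0},{"drx": 0.06,"aperture": 0},{"drx": 0.06,"aperture": 0},{"drx": 0.06,"aperture": 0},{"drx": 0.06,"aperture": 0},{"drx": 0.05,"aperture": 0},{"drx": 0.03,"aperture": 0},{"aperture": 0},{"aperture": 0}]' | python3 nudge.py
python3 - <<'E'
from tip import *
im=ctrl.get_image("wrist"); im2=ctrl.get_image("scene")
cv2.imwrite("pics/w3.png",np.hstack([cv2.resize(im[60:300,0:290],None,fx=1.4,fy=1.4),cv2.resize(im2[90:258,150:310],None,fx=2,fy=2)]))
E
```

```text
clock: 8.7
eef_pos: [555.0, 3.9, 283.6]
tool_rot: [-2.764, -0.003, 3.139]
force: [-0.0, -0.4, -3.8]
width: 9.2
gripper_force: 60.3
```

View pics/w3.png

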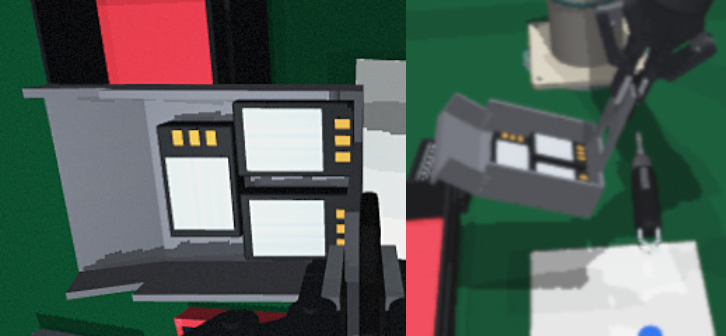

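```bash
python3 - <<'E'
from tip import *
im=cv2.imread("pics/w2.png").astype(int); st=dict(eef_pos=np.array([554.53,5.77,283.22]),tool_rot=np.array([3.0,-.004,-3.141]))
red=(im[:,:,2]-im[:,:,1])
for y in (350,356,362,368,374,380):
    r=red[y,:90]; k=np.where(r>0.5*r.max())[0].max() if r.max()>60 else None
    if k: print(y,k,back("wrist",[((k+1)/1.5-.5,(y+.5)/1.5-.5)],85,st).round(1))
print(rows(cur(),pose([0,40,80],20),10),cur()[:3,3],pose([0,40,80],20)[:3,3])
E
```

```text
350 22 [[ 615.3 -219.2   85. ]]
356 24 [[ 619.7 -218.8   85. ]]
362 25 [[ 624.2 -219.    85. ]]
368 26 [[ 628.7 -219.3   85. ]]
374 27 [[ 633.3 -219.5   85. ]]
380 28 [[ 637.8 -219.7   85. ]]
[0.0, 3.3, 6.7, -0.0029, -0.0, 0.0006] [554.98626111   2.74655671 283.86238263] [554.85747499   9.74130693 209.8759032 ]
```

```bash
sed -i 's/-216.,85/-217.5,85/' tip.py; python3 - <<'E'
from tip import *
A=cur();B=pose([0,0,25],10);C=pose([0,0,3],-4)
print(rows(A,B,12),rows(B,C,6),A[:3,3],B[:3,3],C[:3,3])
E
```

```text
[-0.0, -1.3, 8.9, -0.0169, -0.0001, 0.0005] [-0.0, -4.2, -2.7, -0.0407, -0.0, 0.0] [554.98626111   2.74655671 283.86238263] [554.75133088 -42.37275007 186.44938961] [554.51436414 -66.06863436 204.54775073]
```

```bash
echo '[{"ty": -0.8,"tz": 4,"drx": -0.008,"aperture": 0},{"ty": -1,"tz": 8,"drx": -0.017,"aperture": 0},{"ty": -1.5,"tz": 9.5,"drx": -0.018,"aperture": 0},{"ty": -1.5,"tz": 10,"drx": -0.018,"aperture": 0},{"ty": -1.5,"tz": 10,"drx": -0.018,"aperture": 0},{"ty": -1.5,"tz": 10,"drx": -0.018,"aperture": 0},{"ty": -1.5,"tz": 10,"drx": -0.018,"aperture": 0},{"ty": -1.5,"tz": 10,"drx": -0.018,"aperture": 0},{"ty": -1.5,"tz": 10,"drx": -0.018,"aperture": 0},{"ty": -1.3,"tz": 9,"drx": -0.018,"aperture": 0},{"ty": -1,"tz": 8,"drx": -0.017,"aperture": 0},{"ty": -0.6,"tz": 4,"drx": -0.009,"aperture": 0}]' | python3 nudge.py
echo '[{"tz": 2,"drx": -0.007,"aperture": 0},{"aperture": 0},{"aperture": 0}]' | python3 nudge.py
cat > chk.py <<'E'
from tip import *
import sys
st=ctrl.read_state(); im=ctrl.get_image("wrist").astype(int)
A=cur();Tt=A@np.linalg.inv(toolT([0,0,0],0,0))
piv=(Tt@[-94.2,0,11.1,1])[:3]; a=np.degrees(np.arctan2(-Tt[2,0],np.hypot(Tt[0,0],Tt[1,0])))
print("t",st["clock"],"pivot-rim",(piv-rim).round(1),"noseup",a.round(1),"yaw err",np.degrees(np.arctan2(Tt[1,0],Tt[0,0])-yaw).round(2),"F",st["force"].round(1),"tau",st["torque"].round(2),"w",st["width"].round(1),"q",st["qpos"].round(2))
cv2.imwrite("pics/last.png",im)
# white label pixels of packs inside the tray area -> tray coords on label plane (z=4+16)
E
cat > packs.py <<'E'
from tip import *
st=ctrl.read_state(); im=ctrl.get_image("wrist")
A=cur();Tt=A@np.linalg.inv(toolT([0,0,0],0,0));Ti=np.linalg.inv(Tt)
# rays into tray frame, plane z=20
R,t,K,d=ext("wrist",st);M=(im.min(2)>165).astype(np.uint8)
n,l,s,c=cv2.connectedComponentsWithStats(M)
C=-R.T@t
for i in range(1,n):
    if s[i][4]<300: continue
    q=cv2.undistortPoints(c[i].reshape(1,1,2),K,d).ravel();r=R.T@[q[0],q[1],1]
    Cl=Ti[:3,:3]@C+Ti[:3,3];rl=Ti[:3,:3]@r;p=Cl+rl*(20-Cl[2])/rl[2]
    print("white",s[i][4],c[i].round(),"tray xy",p[:2].round())
E
python3 chk.py; python3 packs.py; python3 - <<'E'
from tip import *
print(rows(cur(),pose([0,0,3],-4),8))
E
```

```text
clock: 10.0
eef_pos: [554.1, -41.2, 189.0]
tool_rot: [-2.959, -0.004, 3.137]
force: [-0.5, 0.1, -4.5]
width: 9.2
gripper_force: 60.2
clock: 10.3
eef_pos: [554.8, -40.4, 188.1]
tool_rot: [-2.966, -0.002, 3.139]
force: [0.3, 0.7, -5.3]
width: 9.4
gripper_force: 60.2
white 27044 [359. 195.] tray xy [142.   0.]
white 2126 [199. 162.] tray xy [19. 27.]
white 2221 [142. 198.] tray xy [-27.  -2.]
white 2078 [205. 222.] tray xy [ 21. -23.]
white 303 [465. 337.] tray xy [ 247. -131.]
[0.0, -3.4, -1.8, -0.0307, -0.0002, 0.0009]Traceback (most recent call last):
  File "chk.py", line 6, in <module>
    print("t",st["clock"],"pivot-rim",(piv-rim).round(1),"noseup",a.round(1),"yaw err",np.degrees(np.arctan2(Tt[1,0],Tt[0,0])-yaw).round(2),"F",st["force"].round(1),"tau",st["torque"].round(2),"w",st["width"].round(1),"q",st["qpos"].round(2))
                                                                                                                                                                                                     ^^^^^^^^^^^^^^^^^
AttributeError: 'float' object has no attribute 'round'
```

```bash
sed -i 's/st\["width"\].round(1)/round(st["width"],1)/' chk.py
echo '[{"ty": -2,"tz": -1,"drx": -0.018,"aperture": 0},{"ty": -3.4,"tz": -1.8,"drx": -0.031,"aperture": 0},{"ty": -3.4,"tz": -1.8,"drx": -0.031,"aperture": 0},{"ty": -3.4,"tz": -1.8,"drx": -0.031,"aperture": 0},{"ty": -3.4,"tz": -1.8,"drx": -0.031,"aperture": 0},{"ty": -3.4,"tz": -1.8,"drx": -0.031,"aperture": 0},{"ty": -3.4,"tz": -1.8,"drx": -0.031,"aperture": 0},{"ty": -3,"tz": -1.6,"drx": -0.025,"aperture": 0},{"ty": -1.8,"tz": -0.8,"drx": -0.017,"aperture": 0},{"aperture": 0},{"aperture": 0},{"aperture": 0}]' | python3 nudge.py
python3 chk.py; python3 packs.py; python3 - <<'E'
from tip import *
print(rows(cur(),pose([0,0,1.5],-4),1))
E
```

```text
clock: 11.6
eef_pos: [554.4, -66.3, 203.8]
tool_rot: [3.072, -0.003, 3.139]
force: [0.4, 0.1, -5.1]
width: 8.7
gripper_force: 60.3
t 11.6 pivot-rim [ 0.6 -0.1  2.2] noseup -4.0 yaw err 0.42 F [ 0.4  0.1 -5.1] tau [0.1  0.01 0.03] w 8.7 q [ 0.12  0.54 -0.02  1.8  -0.08  0.82  1.73]
white 20498 [329. 182.] tray xy [118.  10.]
white 1188 [197. 169.] tray xy [17. 21.]
white 2211 [142. 198.] tray xy [-27.  -2.]
white 2031 [205. 222.] tray xy [ 21. -22.]
white 510 [416. 304.] tray xy [199. -98.]
[-0.1, 0.1, 0.7, 0.0, -0.0037, 0.0073][ WARN:0@0.985] global loadsave.cpp:1063 imwrite_ Unsupported depth image for selected encoder is fallbacked to CV_8U.
```

```bash
echo '[{"tz": 1,"drz": 0.007,"aperture": 0},{"aperture": 0}]' | python3 nudge.py | grep -E "eef|force: \["; echo '[{"tz": 1,"aperture": 0},{"aperture": 0}]' | python3 nudge.py| grep -E "eef|force: \["; echo '[{"tz": 1,"aperture": 0},{"aperture": 0}]' | python3 nudge.py| grep -E "eef|force: \["; python3 chk.py 2>/dev/null
```

```text
eef_pos: [555.0, -66.0, 203.2]
force: [0.4, 0.9, -1.0]
eef_pos: [555.0, -65.4, 202.5]
force: [-1.1, 4.9, 3.8]
eef_pos: [555.2, -64.9, 201.9]
force: [-1.6, 5.7, 7.1]
t 12.3 pivot-rim [0.6 1.3 0.2] noseup -4.1 yaw err 0.05 F [-1.6  5.7  7.1] tau [0.68 0.26 0.02] w 9.1 q [ 0.12  0.54 -0.02  1.8  -0.09  0.82  1.73]
```

```bash
echo '[{"ty": 1.5,"tz": -1.5,"aperture": 0},{"ty": 1.5,"aperture": 0},{"aperture": 0}]' | python3 nudge.py | grep -E "eef|force: \["; for i in 1; do echo '[{"ty": 1.5,"aperture": 0},{"aperture": 0}]' | python3 nudge.py| grep -E "eef|force: \["; done;  echo '[{"ty": 1.2,"aperture": 0},{"aperture": 0}]' | python3 nudge.py| grep -E "eef|force: \["; python3 chk.py 2>/dev/null
```

```text
eef_pos: [554.5, -64.6, 202.3]
force: [0.7, 0.5, -0.7]
eef_pos: [554.1, -62.4, 202.3]
force: [-0.1, 0.5, -2.4]
eef_pos: [554.0, -60.9, 202.4]
force: [-0.1, -0.5, -3.4]
t 13.05 pivot-rim [-1.1  5.2  0.8] noseup -4.0 yaw err -0.06 F [-0.1 -0.5 -3.4] tau [ 0.02 -0.02 -0.02] w 9.1 q [ 0.11  0.54 -0.02  1.8  -0.08  0.82  1.72]
```

```bash
echo '[{"ty": 1.2,"aperture": 0},{"aperture": 0}]' | python3 nudge.py| grep -E "eef|force: \["; echo '[{"ty": 1.2,"aperture": 0},{"aperture": 0}]' | python3 nudge.py| grep -E "eef|force: \["; echo '[{"ty": 1.2,"aperture": 0},{"aperture": 0}]' | python3 nudge.py| grep -E "eef|force: \["; python3 chk.py 2>/dev/null
```

```text
eef_pos: [554.1, -59.8, 202.6]
force: [0.1, -0.4, -5.9]
eef_pos: [554.3, -59.1, 202.8]
force: [-0.2, -1.6, -3.8]
eef_pos: [554.4, -58.4, 203.0]
force: [0.5, -3.9, -4.6]
t 13.7 pivot-rim [-0.6  7.6  1.6] noseup -3.9 yaw err -0.06 F [ 0.5 -3.9 -4.6] tau [-0.96  0.12  0.08] w 8.7 q [ 0.11  0.54 -0.01  1.8  -0.08  0.82  1.71]
```

```bash
sed -i 's/-217.5,85/-218,85/' tip.py; python3 - <<'E'
from tip import *
A=cur();B=pose([0,0,1.5],-5);C=pose([0,0,0.3],-18);D=pose([0,0,0],-42);print(rows(A,B,4),rows(B,C,7),rows(C,D,12))
E
```

```text
[-0.0, -2.5, -0.9, -0.0047, -0.0008, -0.0003] [0.0, -3.5, -4.9, -0.0324, 0.0, 0.0] [0.0, -3.8, -5.5, -0.0349, 0.0, 0.0]
```

```bash
echo '[{"ty": -2.5,"tz": -0.9,"drx": -0.005,"aperture": 0},{"ty": -2.5,"tz": -0.9,"drx": -0.005,"aperture": 0},{"ty": -2.5,"tz": -0.9,"drx": -0.005,"aperture": 0},{"ty": -2.5,"tz": -0.9,"drx": -0.005,"aperture": 0},{"ty": -3.5,"tz": -4.9,"drx": -0.0324,"aperture": 0},{"ty": -3.5,"tz": -4.9,"drx": -0.0324,"aperture": 0},{"ty": -3.5,"tz": -4.9,"drx": -0.0324,"aperture": 0},{"ty": -3.5,"tz": -4.9,"drx": -0.0324,"aperture": 0},{"ty": -3.5,"tz": -4.9,"drx": -0.0324,"aperture": 0},{"ty": -3.5,"tz": -4.9,"drx": -0.0324,"aperture": 0},{"ty": -3.5,"tz": -4.9,"drx": -0.0324,"aperture": 0},{"aperture": 0}]' | python3 nudge.py; echo '[{"aperture": 0}]' | python3 nudge.py |grep force; python3 chk.py 2>/dev/null; python3 packs.py; python3 - <<'E'
from tip import *
print(rows(cur(),pose([0,0,0.3],-42),12))
E
```

```text
clock: 14.95
eef_pos: [554.8, -100.6, 235.3]
tool_rot: [2.826, -0.002, 3.127]
force: [0.5, -0.4, -2.6]
width: 9.6
gripper_force: 60.6
force: [0.3, 0.0, -2.3]
gripper_force: 60.7
t 15.05 pivot-rim [-0.2  1.1  0.1] noseup -18.1 yaw err -0.08 F [ 0.3  0.  -2.3] tau [-0.9  -0.09 -0.02] w 9.2 q [ 0.4   0.56 -0.14  1.7  -0.27  0.99  2.  ]
white 12463 [300. 168.] tray xy [95. 21.]
white 1139 [154. 167.] tray xy [-16.  22.]
white 329 [475. 177.] tray xy [228.  14.]
white 2496 [ 90. 200.] tray xy [-68.  -4.]
white 1982 [157. 223.] tray xy [-18. -24.]
white 465 [366. 271.] tray xy [153. -67.]
[0.0, -3.9, -5.5, -0.0348, -0.0002, -0.0001]
```

```bash
echo '[{"ty": -3.9,"tz": -5.5,"drx": -0.0348,"aperture": 0},{"ty": -3.9,"tz": -5.5,"drx": -0.0348,"aperture": 0},{"ty": -3.9,"tz": -5.5,"drx": -0.0348,"aperture": 0},{"ty": -3.9,"tz": -5.5,"drx": -0.0348,"aperture": 0},{"ty": -3.9,"tz": -5.5,"drx": -0.0348,"aperture": 0},{"ty": -3.9,"tz": -5.5,"drx": -0.0348,"aperture": 0},{"ty": -3.9,"tz": -5.5,"drx": -0.0348,"aperture": 0},{"ty": -3.9,"tz": -5.5,"drx": -0.0348,"aperture": 0},{"ty": -3.9,"tz": -5.5,"drx": -0.0348,"aperture": 0},{"ty": -3.9,"tz": -5.5,"drx": -0.0348,"aperture": 0},{"ty": -3.9,"tz": -5.5,"drx": -0.0348,"aperture": 0},{"ty": -3.9,"tz": -5.5,"drx": -0.0348,"aperture": 0}]' | python3 nudge.py; echo '[{"aperture": 0},{"aperture": 0}]' | python3 nudge.py |grep force; python3 chk.py 2>/dev/null; python3 packs.py
```

```text
clock: 16.35
eef_pos: [554.4, -169.9, 270.8]
tool_rot: [2.406, -0.001, 3.132]
force: [-0.8, -0.0, 2.9]
width: 9.0
gripper_force: 61.3
force: [0.4, -2.0, -0.7]
gripper_force: 61.1
t 16.55 pivot-rim [-0.2 -0.6 -0.6] noseup -41.9 yaw err -0.15 F [ 0.4 -2.  -0.7] tau [-1.64  0.08  0.  ] w 9.1 q [ 0.73  0.74 -0.25  1.46 -0.47  1.37  2.26]
white 3206 [430. 116.] tray xy [188.  59.]
white 4050 [230. 131.] tray xy [42. 49.]
white 357 [204. 128.] tray xy [23. 52.]
white 4721 [ 68. 184.] tray xy [-84.   9.]
white 612 [294. 224.] tray xy [ 92. -25.]
white 6560 [485. 296.] tray xy [256. -90.]
white 409 [147. 273.] tray xy [-30. -69.]
```

```bash
echo '[{"ty": -3.9,"tz": -5.5,"drx": -0.035,"aperture": 0},{"ty": -2.2,"tz": -3.2,"drx": -0.02,"aperture": 0},{"aperture": 0},{"aperture": 0},{"aperture": 0}]' | python3 nudge.py |grep force; python3 chk.py 2>/dev/null; cat > tote.py <<'E'
from tip import *
for n in("top","scene"):
    im=ctrl.get_image(n)
    c=frame((553,-321.5),TY,[(-134,-104,85),(134,-104,85),(134,104,85),(-134,104,85)])
    m=np.zeros(im.shape[:2],np.uint8);cv2.fillPoly(m,[proj(n,c).round().astype(int)],1)
    W=((im.min(2)>130)&(m>0)).astype(np.uint8);k,l,s,cc=cv2.connectedComponentsWithStats(W)
    for i in range(1,k):
        if s[i][4]>8: print(n,s[i].tolist(),back(n,[cc[i]],32)[0].round())
E
python3 tote.py; python3 packs.py
```

```text
force: [1.5, -2.6, 2.6]
gripper_force: 61.4
t 17.15 pivot-rim [-0.2 -0.1 -0.4] noseup -45.2 yaw err -0.17 F [ 1.5 -2.6  2.6] tau [-1.3  -0.05  0.01] w 9.2 q [ 0.76  0.77 -0.26  1.42 -0.49  1.43  2.28]
top [386, 162, 3, 17, 39] [ 622. -438.   32.]
top [340, 185, 13, 4, 34] [ 569. -306.   32.]
top [339, 194, 15, 13, 170] [ 527. -305.   32.]
scene [128, 214, 17, 13, 177] [ 509. -308.   32.]
scene [123, 232, 21, 11, 193] [ 565. -309.   32.]
white 2870 [409. 116.] tray xy [173.  60.]
white 2983 [211. 122.] tray xy [29. 56.]
white 335 [202. 128.] tray xy [22. 51.]
white 2940 [ 60. 181.] tray xy [-89.  11.]
white 322 [103. 211.] tray xy [-59. -14.]
white 9430 [478. 285.] tray xy [249. -80.]
white 522 [284. 220.] tray xy [ 84. -21.]
white 301 [152. 273.] tray xy [-26. -69.]
```

```bash
echo '[{"aperture": 0},{"aperture": 0},{"aperture": 0}]' | python3 nudge.py |grep force; python3 - <<'E'
from tip import *
st=ctrl.read_state(); im=ctrl.get_image("wrist"); sc=ctrl.get_image("scene")
A=cur();Tt=A@np.linalg.inv(toolT([0,0,0],0,0))
M=(im.min(2)>165).astype(np.uint8);n,l,s,c=cv2.connectedComponentsWithStats(M)
for i in range(1,n):
    if s[i][4]>100 and c[i][0]<200: print(s[i].tolist(),back("wrist",[c[i]],32,st)[0].round())
tp=lambda P:(Tt@np.c_[np.array(P,float),np.ones(len(P))].T).T[:,:3]
# coarse classified map of the tray/tote area in wrist picture: W white, R red, y orange, g grey, k black, G green
def cls(p):
    b,g,r=map(int,p)
    if min(b,g,r)>150:return 'W'
    if r>g+60 and g>b+35:return 'y'
    if r>g+60:return 'R'
    if g>r+25:return 'G'
    return '.' if max(b,g,r)<60 else 'g'
for y in range(100,290,7): print(''.join(cls(im[y,x]) for x in range(0,260,4)))
print("tray corners wrist",proj("wrist",tp([(-105,56,19),(-105,-56,19),(-60,56,4),(-60,-56,4),(60,56,4),(60,-56,4)]),st).round().tolist())
q=proj("scene",tp([(-105,56,19),(-105,-56,19),(-60,0,4),(60,0,4)]));print("scene",q.round().tolist())
for y in range(170,285,4): print(''.join(cls(sc[y,x]) for x in range(60,230,2)))
E
```

```text
force: [1.4, -2.3, 3.6]
gripper_force: 61.5
[27, 132, 79, 86, 2948] [ 556. -206.   32.]
[91, 192, 21, 39, 313] [ 594. -173.   32.]
[57, 266, 38, 8, 121] [ 647. -209.   32.]
[102, 272, 111, 4, 255] [ 693. -116.   32.]
RRRRRR.......GGGGGGGGGGGGGGGGGGGGGGGGGGGGGGGGGGGGGGGGGGGGGGWGGGGG
RRRRRR........GGGGGGGGGGGGGGGGGGGWWWWWWWWWWWWWWWWWWWWWWWWWWWWWWWW
RRRRRRR.......GGGGGGGGGGGGGGGGGGGWWWWWWWWWWWWWWWWWWWWWWWWWWWWWWWW
RRRRRRRgggggggggggggggggggggggggggggggggggggggggggggggggggggggggW
RRRgggggggggggggggggggggggggggggggggggggggggWWWWWWWWWWWWWWWgWWWWW
RRRRRRRWWWWgggggggggggggggggggggggWWgWWggggggggggggggggggggggggWW
RRRRRRRRWWWgggggggggggggggggggggggWWWWWWWWWWgggggggggggggggggggWW
RRRRRRRRWWWggggggggggggggggggggggggWWWWWWWWWgggggggggggggggggggWW
RRRRRRRRWWWWgggggggggggggggggggggggWWWWWWWWWgggggggggggggggggggWW
RRWRRRRRRWWWWWWWgggggggggggggggggggWWWWWWWWWggggggggggggggggggggW
RRRRRRRRRWWWWWWWWWWWWWWgggggggggggggggggWgggggggggggggggggggggggW
RRRRRRRRRWWWWWWWWWWWWWWWWWWWWgggggggggggggggggggggggggggggggggggW
RRRWRRRRRRWWWWWWWWWWWWWWWWggggggggggggggggggggggggggggggggggggggW
WWRWRRRRRRWWWWWWWWWWWgggW
[... 2942 characters left out ...]
GGGgWWWWWWWW
GGGG........RRRRRRRRRRRRRRRRRRRRRRRRRRRRRRRRRRRRRRRRg....GGGGGGGGGGGGGGGGGGGWWWWWWWWW
GGG.........RRRRRRRRRRRRRRRRRRRRRRRRRRRRRRRRRRRRRRRRg....GGGGGGGGGGGGGGGGGGGWWWWWWWWW
GGG........RRRRRRRRRRRRRRRRRRRRRRRRRRRRRRRRRRRRRRRRg.....GGGGGGGGGGGGGGGGGGGWWWWWWWWW
GG........gRRRRRRRRRRRRRRRRggggg.........................GGGGGGGGGGGGGGGGGGGWWWWWWWWW
G........................................................GGGGGGGGGGGGGGGGGGGWWWWWWWWW
GG.......................................................GGGGGGGGGGGGGGGGGGGWWWWWWWWW
G........................................................GGGGGGGGGGGGGGGGGGGWWWWWWggg
GG......................................................GGGGGGGGGGGGGGGGGGGGGGGGGGGGG
```

```bash
echo '[{"ty": -3.5,"tz": -3.5,"aperture": 0},{"ty": -7,"tz": -7,"aperture": 0},{"ty": -7,"tz": -7,"aperture": 0},{"ty": -7,"tz": -7,"aperture": 0},{"ty": -3.5,"tz": -3.5,"aperture": 0},{"aperture": 0},{"aperture": 0},{"aperture": 0}]' | python3 nudge.py; python3 - <<'E'
from tip import *
print([ (ctrl.get_image("top") is None, ctrl.read_state()["force"].round(1).tolist()) for _ in range(4)])
print(cur()[:3,3],rows(cur(),pose([0,0,45],-45),1))
sc=ctrl.get_image("scene");tp=ctrl.get_image("top")
def cls(p):
    b,g,r=map(int,p)
    if min(b,g,r)>130:return 'W'
    if r>g+60 and g>b+35:return 'y'
    if r>g+60:return ' '
    if g>r+25:return 'G'
    return '.' if max(b,g,r)<60 else 'g'
for y in range(200,262,2): print(''.join(cls(sc[y,x]) for x in range(76,180,1)))
print()
for y in range(142,245,2): print(''.join(cls(tp[y,x]) for x in range(305,395,1)))
E
```

```text
clock: 18.55
eef_pos: [553.1, -219.9, 271.8]
tool_rot: [2.352, -0.003, 3.132]
force: [0.1, -0.5, -1.8]
width: 9.1
gripper_force: 60.7
[(False, [-0.1, -0.0, -3.0]), (False, [-1.0, -0.2, -2.6]), (False, [-0.0, 1.1, -0.9]), (False, [0.5, 0.6, -1.9])]
[ 553.09506185 -220.2403782   271.79902811] [0.3, 60.5, -3.6, 0.0038, -0.0022, -0.0024]
GGGGGGGG......................................................gggggggggggggggggggggggggggggggggggggggggg
GGGGGGG....................................ggggggggggggg                gggggggggggggggggggggggggggggggg
GGGGGGG...............gggggg                                            gggggggggggggggggggggggggggggggg
GGGGGG...............g                                                 ggggggggggggggggggggggggggggggggg
GGGGG...............g                                                  ggggggggggggggggggggggggggggggggg
GGGGG...............                                                   ggggggggggggggggggggggggggggggggg
GGGG...............g                                                   ggggggggggggggggggggggggggggggggg
GGG................          
[... 6523 characters left out ...]
                                                    ...........
GGGGGGGGG......g                                                              g...........
GGGGGGGGG......gg                                                            gg...........
GGGGGGGGGG.......gggggggggggg...gggg.....................................................G
GGGGGGGGGG...............................................................................G
GGGGGGGGGG....GG............................................G...GG.GGGGGGGGGGGGGGGGGGGGGGG
GGGGGGG..................................................GGGGGGGGGGGGGGGGGGGGGGGGGGGGGGGGG
GGGGGGG....gggg..................GG..........GGGGGGGGGGGGGGGGGGGGGGGGGGGGGGGGGGGGGGGGGGGGG
```

```bash
echo '[{"ty": 7,"tz": -7,"aperture": 0},{"ty": 12,"tz": -12,"aperture": 0},{"ty": 15,"tz": -15,"aperture": 0},{"ty": 15,"tz": -15,"aperture": 0},{"ty": 7,"tz": -7,"aperture": 0},{"aperture": 0},{"aperture": 0},{"aperture": 0}]' | python3 nudge.py; python3 - <<'E'
from tip import *
print(cur()[:3,3],rows(cur(),pose([0,0,80],-45),1))
print([ (ctrl.get_image("top") is None, ctrl.read_state()["force"].round(1).tolist()) for _ in range(2)])
SY=np.pi/2-.032; B=toolT([591,-7,60],SY,0);M=cur();
print(B[:3,3],rows(M,B,12),rows(M,B,24))
sc=ctrl.get_image("scene")
def cls(p):
    b,g,r=map(int,p)
    if min(b,g,r)>130:return 'W'
    if r>g+60:return ' '
    if g>r+25:return 'G'
    return '.' if max(b,g,r)<60 else 'g'
for y in range(200,262,2): print(''.join(cls(sc[y,x]) for x in range(110,180,1)))
E
```

```text
clock: 19.65
eef_pos: [552.9, -220.8, 349.8]
tool_rot: [2.352, -0.005, 3.131]
force: [0.1, 0.1, -2.3]
width: 8.9
gripper_force: 60.7
[ 552.86832303 -220.80362752  349.83601031] [-0.1, 30.4, 27.1, 0.0046, -0.0032, -0.0042]
[(False, [0.1, -1.3, -3.2]), (False, [-0.3, 0.8, -2.7])]
[593.07964503  57.96672284 176.8       ] [-2.9, 15.6, 23.4, 0.0658, -0.0011, 0.0015] [-1.5, 8.0, 11.6, 0.0329, -0.0006, 0.0008]
.......................ggggggggggggggggggggggggggg        g........GGG
.........gggggggggggggggggggggggggggggggggggggg           g.........GG
                  ggggggggggggggggggggggggggg             g.........GG
                   ggggggggggggggggggggg                  g.........GG
                     ggggggggggggggg                      g.........GG
                       ggggggggg                          ..........GG
                          gggggg                          .........GGG
                            gggggWWggggg..               g.........GGG
                   gWWWWWWWWWWWWWWWg.gggg.g              g.........GGG
                ggWWWWWWWWWWWWWWWWWg.gggg..           
[... 807 characters left out ...]
   gWWWWWWWWWWWWWWWWWWg..ggg...g              g.........GGGGG
           g...........................g               g........GGGGGG
            g..........................                g........GGGGGG
                      gggggggggggggggg                 .........GGGGGG
                                                      g.........GGGGGG
                                                      g.........GGGGGG
                                                      g.........GGGGGG
                                                      g.........GGGGGG
                                                      g.........GGGGGG
                                                      g.........GGGGGG
```

```bash
python3 - <<'E'
from tip import *
SY=np.pi/2-.032; B=toolT([591,-7,90],SY,0);M=cur();n=12
L=logm(np.linalg.inv(M)@B).real
for k in range(0,13,2):
    T=M@expm(L*k/n)@np.linalg.inv(toolT([0,0,0],0,0)); P=(T@np.array([[-105,0,5,1],[-60,0,0,1],[60,0,0,1]]).T).T[:,:3];print(k,P[:,1:].round().tolist())
print(rows(M,B,n))
E
```

```text
0 [[-261.0, 151.0], [-226.0, 179.0], [-141.0, 264.0]]
2 [[-234.0, 150.0], [-195.0, 173.0], [-100.0, 247.0]]
4 [[-207.0, 146.0], [-165.0, 164.0], [-62.0, 224.0]]
6 [[-181.0, 138.0], [-137.0, 150.0], [-27.0, 197.0]]
8 [[-156.0, 127.0], [-111.0, 133.0], [5.0, 165.0]]
10 [[-133.0, 112.0], [-88.0, 113.0], [31.0, 129.0]]
12 [[-112.0, 95.0], [-67.0, 90.0], [53.0, 90.0]]
[-2.9, 16.7, 21.1, 0.0658, -0.0011, 0.0015]
```

Clear of the rim throughout.

```bash
echo '[{"tx": -2.9,"ty": 16.7,"tz": 21.1,"drx": 0.0658,"dry": -0.001,"drz": 0.0015,"aperture": 0},{"tx": -2.9,"ty": 16.7,"tz": 21.1,"drx": 0.0658,"dry": -0.001,"drz": 0.0015,"aperture": 0},{"tx": -2.9,"ty": 16.7,"tz": 21.1,"drx": 0.0658,"dry": -0.001,"drz": 0.0015,"aperture": 0},{"tx": -2.9,"ty": 16.7,"tz": 21.1,"drx": 0.0658,"dry": -0.001,"drz": 0.0015,"aperture": 0},{"tx": -2.9,"ty": 16.7,"tz": 21.1,"drx": 0.0658,"dry": -0.001,"drz": 0.0015,"aperture": 0},{"tx": -2.9,"ty": 16.7,"tz": 21.1,"drx": 0.0658,"dry": -0.001,"drz": 0.0015,"aperture": 0},{"tx": -2.9,"ty": 16.7,"tz": 21.1,"drx": 0.0658,"dry": -0.001,"drz": 0.0015,"aperture": 0},{"tx": -2.9,"ty": 16.7,"tz": 21.1,"drx": 0.0658,"dry": -0.001,"drz": 0.0015,"aperture": 0},{"tx": -2.9,"ty": 16.7,"tz": 21.1,"drx": 0.0658,"dry": -0.001,"drz": 0.0015,"aperture": 0},{"tx": -2.9,"ty": 16.7,"tz": 21.1,"drx": 0.0658,"dry": -0.001,"drz": 0.0015,"aperture": 0},{"tx": -2.9,"ty": 16.7,"tz": 21.1,"drx": 0.0658,"dry": -0.001,"drz": 0.0015,"aperture": 0},{"tx": -2.9,"ty": 16.7,"tz": 21.1,"drx": 0.0658,"dry": -0.001,"drz": 0.0015,"aperture": 0}]' | python3 nudge.py;  echo '[{"aperture": 0},{"aperture": 0},{"aperture": 0}]' | python3 nudge.py; python3 - <<'E'
from tip import *
SY=np.pi/2-.032; B=toolT([591,-7,12],SY,0);print(rows(cur(),B,6))
im=ctrl.get_image("wrist");tp=ctrl.get_image("top");sc=ctrl.get_image("scene");cv2.imwrite("pics/t5.png",tp)
def cls(p):
    b,g,r=map(int,p)
    if min(b,g,r)>140:return 'W'
    if r>g+60 and g>b+35:return 'y'
    if r>g+60:return ' '
    if g>r+25:return 'G'
    return '.' if max(b,g,r)<60 else 'g'
for y in range(90,290,8): print(''.join(cls(im[y,x]) for x in range(0,280,4)))
for y in range(165,225,2): print(''.join(cls(tp[y,x]) for x in range(318,385,1)))
print((sc[205:252,115:170].max(2)<75).sum(), sc[222:234,128:152].max(2).tolist())
E
```

```text
clock: 21.0
eef_pos: [592.8, 60.0, 206.5]
tool_rot: [-3.14, 0.0, 3.11]
force: [0.6, -1.2, -2.7]
width: 8.9
gripper_force: 60.6
clock: 21.3
eef_pos: [593.2, 57.1, 207.2]
tool_rot: [-3.141, 0.0, 3.109]
force: [-0.3, -0.4, -2.1]
width: 8.9
gripper_force: 60.6
[0.0, 0.1, 13.1, -0.0001, 0.0, -0.0002]
GGGGGGGGGGGGGGGGGGGGGGGWWWWWWWWWWWWWWWWWWWWWWWWWWWWWWWWWWWWWWWWWWWWWWW
GGGGGGGGGGGGGGGGGGGGGGGWWWWWWWWWWWWWWWWWWWWWWWWWWWWWWWWWWWWWWWWWWWWWWW
GGGGGGGGGGGGGGGGGGGGGGGWWWWWWWWWWWWWWWWWWWWWWWWWWWWWWWWWWWWWWWWWWWWWWW
.GGGGGGGGGGGGGGGGGGGGGGGWWWWWWWWWWWWWWWWWWWWWWWWWWWWWWWWWWWWWWWWWWWWWW
.GGGGG.ggggggggggggggggggggggggggggggggggggggggggggggggggggggggggWWWWW
..GGGGGGWWWWWWWWWWWWWWWWWWWWWWWWWWWWgggggggggggggggggggggggggggggWWWWW
..GGGGGGWWWWWWWWWWWWWWWWWWWWWWWWWWWWWWWWWWWggggggggggggggggggggggWWWWW
...GGGGGGWWWWWWWWWWWWWWWWWWWWWWWWWWWWWWWWWWWWWWWWWWWWWgggggggggggWWWWW
...GGGGGGWWWWWWWWWWWWWWWWWWWWWWWWWWWWWWWWWWWWWWWWWWWWWWWWWgggggggWWWWW
....GGGGGGWWWWWWWWWWWWWWWWWWWWWWWWWWWWWWWWWWWWWWWWWWWWWWWWWWgggggWWWWW
....GGGGGGWWWWWWWWWWWWWWWWWWWWWWWWWWWWWWWWWWWWWWWWWWWWWWWWWggggggWWWWW
.....GGGGGWWWWWWWWWWWW
[... 3628 characters left out ...]
, 36, 35, 37, 35, 34, 34, 33, 33, 32, 33, 32, 37, 42], [57, 51, 44, 38, 36, 36, 35, 35, 34, 34, 33, 33, 32, 33, 33, 33, 34, 34, 34, 34, 32, 40, 71, 85], [36, 36, 35, 35, 34, 34, 34, 33, 34, 33, 33, 34, 34, 35, 34, 35, 37, 38, 38, 40, 31, 57, 108, 123], [62, 61, 60, 61, 61, 60, 61, 59, 59, 50, 49, 51, 49, 50, 50, 46, 43, 43, 43, 42, 34, 66, 121, 129], [147, 147, 146, 146, 146, 147, 146, 145, 142, 119, 116, 116, 114, 114, 112, 88, 53, 46, 44, 45, 40, 64, 108, 135], [218, 219, 218, 218, 219, 219, 219, 218, 217, 203, 199, 200, 198, 198, 194, 150, 70, 47, 54, 62, 60, 51, 73, 135], [234, 235, 235, 235, 235, 235, 235, 235, 234, 234, 234, 234, 234, 234, 230, 170, 75, 62, 110, 134, 127, 67, 52, 110]]
```

```bash
echo '[{"tz": 8,"aperture": 0},{"tz": 15,"aperture": 0},{"tz": 17,"aperture": 0},{"tz": 17,"aperture": 0},{"tz": 14,"aperture": 0},{"tz": 8,"aperture": 0},{"tz": 4,"aperture": 0},{"tz": 2,"aperture": 0},{"aperture": 0},{"aperture": 0}]' | python3 nudge.py; python3 - <<'E'
from tip import *
SY=np.pi/2-.032; print(rows(cur(),toolT([591,-7,2],SY,0),1),ctrl.read_state()["force"])
E
```

```text
clock: 22.45
eef_pos: [593.8, 58.3, 122.7]
tool_rot: [-3.141, 0.002, 3.11]
force: [-0.5, 0.3, -1.9]
width: 9.1
gripper_force: 60.5
[0.7, -0.4, 3.9, -0.0003, 0.0019, 0.0007] [-0.50266198  0.3037882  -1.87418944]
```

```bash
echo '[{"tx": 0.5,"tz": 2,"dry": 0.002,"aperture": 0},{"tz": 1,"aperture": 0},{"aperture": 0},{"aperture": 0}]' | python3 nudge.py | grep -E "eef|force: \["; echo '[{"tz": 1,"aperture": 0},{"aperture": 0}]' | python3 nudge.py| grep -E "eef|force: \["; echo '[{"tz": 0.7,"aperture": 0},{"aperture": 0}]' | python3 nudge.py| grep -E "eef|rot|force: \["
```

```text
eef_pos: [593.0, 58.3, 119.3]
force: [0.5, -0.4, -1.1]
eef_pos: [593.1, 58.4, 119.1]
force: [-1.4, -0.4, 5.9]
eef_pos: [593.1, 58.4, 119.1]
tool_rot: [-3.141, -0.0, 3.11]
force: [-3.5, -0.4, 10.6]
```

```bash
echo '[{"tz": -0.6,"aperture": 0},{"tz": -0.3,"aperture": 40},{"aperture": 40},{"aperture": 40},{"aperture": 40},{"aperture": 40}]' | python3 nudge.py; echo '[{"tz": -5,"aperture": 40},{"tz": -15,"aperture": 40},{"tz": -25,"aperture": 40},{"tz": -30,"aperture": 40},{"tz": -30,"aperture": 40},{"tz": -30,"aperture": 40},{"tz": -15,"aperture": 40},{"aperture": 40},{"aperture": 40}]' | python3 nudge.py
python3 - <<'E'
from tip import *
st=ctrl.read_state();im=ctrl.get_image("wrist");sc=ctrl.get_image("scene");tp=ctrl.get_image("top");s0=cv2.imread("pics/scene0.png");t0=cv2.imread("pics/top0.png")
for n,i in(("w",im),("s",sc),("t",tp)): cv2.imwrite(f"pics/end_{n}.png",i)
# change blobs in the scene and top views
for nm,a,b in(("scene",sc,s0),("top",tp,t0)):
    d=(cv2.absdiff(a,b).max(2)>60).astype(np.uint8);k,l,s,c=cv2.connectedComponentsWithStats(cv2.morphologyEx(d,cv2.MORPH_OPEN,np.ones((3,3))))
    for i in range(1,k):
        if s[i][4]>25: print(nm,s[i].tolist(),back(nm,[c[i]],10)[0].round())
# tray floor-level check: predicted tray outline in wrist
T=toolT([591,-7,2],np.pi/2-.032,0)@np.linalg.inv(toolT([0,0,0],0,0))
P=(T@np.array([[60,56,45,1],[60,-56,45,1],[-60,56,45,1],[-60,-56,45,1]]).T).T[:,:3];print(proj("wrist",P,st).round().tolist())
def cls(p):
    b,g,r=map(int,p)
    if g>r+25:return 'G'
    return '#' if min(b,g,r)>200 else ('.' if max(b,g,r)<60 else ('g' if max(b,g,r)<130 else 'l'))
for y in range(40,300,8): print(y,''.join(cls(im[y,x]) for x in range(60,400,4)))
E
```

```text
clock: 23.85
eef_pos: [592.8, 58.2, 118.1]
tool_rot: [-3.141, -0.002, 3.11]
force: [0.4, -0.0, 0.1]
width: 39.7
gripper_force: 0.0
clock: 24.75
eef_pos: [592.7, 58.3, 268.1]
tool_rot: [-3.141, -0.002, 3.11]
force: [-0.1, -0.6, -0.5]
width: 39.8
gripper_force: 0.0
scene [290, 0, 22, 5, 76] [-1244.   466.    10.]
scene [308, 0, 17, 52, 417] [-806.  453.   10.]
scene [426, 0, 52, 61, 1422] [-700. 1173.   10.]
scene [468, 1, 12, 6, 61] [-1105.  1517.    10.]
scene [254, 2, 5, 11, 42] [-1183.   187.    10.]
scene [224, 4, 22, 7, 82] [-1210.    59.    10.]
scene [273, 14, 12, 29, 309] [-817.  262.   10.]
scene [214, 18, 5, 17, 73] [-895.  -60.   10.]
scene [225, 20, 6, 12, 43] [-891.   -1.   10.]
scene [257, 23, 4, 20, 64] [-772.  156.   10.]
scene [285, 35, 5, 9, 35] [-664.  282.   10.]
scene [280, 55, 32, 18, 255] [-360.  272.   10.]
scene [277, 79, 29, 7, 127] [-217.  224.   10.]
scene [259, 99, 7, 5, 29] [-82.  87.  10.]
scene [255, 110, 18, 21, 202] [46. 75. 10.]
scene [214, 114, 25, 16, 193] [ 50. -59.  10.]
scene [275, 146, 3, 12, 36] [237.  94.  10.]
scene [299, 147, 3, 10, 30] [24
[... 3161 characters left out ...]
GGGGGGGGGGGGGGGGGGGGGgg..GGGGGGGGGGGGGGGGGGGGG.ggglllllGGGGGGGGGGGGGGG
248 GGGGGGGGGGGGGGGGGGGGGGGGGGGGGGGGG..ggg..ggggggGGGGGGGGGGGGGGG..ggg..#lGGGGGGGGGGGGGGG
256 GGGGGGGGGGGGGGGGGGGGGGGGGGGGGGG...ggg...gggggggGGGGGGGGGGGGG...ggg...GGGGGGGGGGGGGGGG
264 GGGGGGGGGGGGGGGGGGGGGGGGGGGGGG...ggg....gggggggGGGGGGGGGGGGG....ggg...GGGGGGGGGGGGGGG
272 GGGGGGGGGGGGGGGGGGGGGGGGGGGGG...gggg....llgggggGGGGGGGGGGGGG.....ggg...GGGGGGGGGGGGGG
280 GGGGGGGGGGGGGGGGGGGGGGG.gg........g.....lllllggGGGGGGGGGGGGGG....g........GGGGGGGGGGG
288 GGGGGGGGGGGG.......gggggg..............lllllllgGGGGGGGGGGGGGG..............GGGGGG....
296 G.ggggggg..............................lglllllGGGGGGGGGGGGGGGG.......................
```

```bash
python3 - <<'E'
import cv2
t=cv2.imread("pics/end_t.png");s=cv2.imread("pics/end_s.png")
for y in range(186,200,2): print(y,[t[y,x].tolist() for x in range(332,358,4)])
for y in range(224,236,2): print(y,[s[y,x].tolist() for x in range(124,156,5)])
E
```

```text
186 [[62, 55, 157], [59, 61, 84], [191, 192, 187], [229, 228, 223], [237, 236, 231], [223, 223, 218], [101, 86, 243]]
188 [[72, 63, 194], [45, 44, 79], [73, 73, 89], [120, 120, 125], [164, 163, 162], [171, 170, 173], [102, 86, 245]]
190 [[86, 74, 221], [50, 50, 85], [54, 54, 76], [47, 46, 73], [56, 55, 88], [79, 72, 166], [104, 88, 246]]
192 [[104, 89, 243], [55, 53, 96], [64, 62, 82], [66, 64, 84], [71, 69, 98], [91, 83, 189], [104, 88, 247]]
194 [[93, 81, 229], [59, 58, 93], [126, 127, 130], [166, 165, 164], [193, 193, 190], [167, 164, 172], [102, 86, 245]]
196 [[70, 62, 177], [68, 94, 124], [220, 220, 214], [237, 236, 230], [240, 239, 234], [221, 219, 214], [101, 85, 244]]
198 [[62, 57, 161], [73, 140, 183], [227, 227, 222], [241, 241, 235], [241, 240, 235], [230, 228, 223], [100, 85, 243]]
224 [[98, 82, 242], [237, 233, 228], [237, 232, 226], [223, 216, 209], [159, 151, 145], [46, 43, 43], [71, 59, 192]]
226 [[97, 81, 241], [215, 206, 198], [127, 121, 116], [66, 63, 61], [36, 33, 32], [34, 31, 30], [77, 64, 210]]
228 [[98, 81, 241], [53, 50, 49], [36, 34, 33], [34, 32, 30], [34, 31, 31], [33, 31, 43], [65, 54, 172]]
230 [[98, 81, 242], [63, 60, 57], [61, 58, 56], [51, 49, 48], [45, 42, 41], [35, 31, 67], [65, 54, 175]]
232 [[82, 69, 212], [222, 216, 209], [222, 215, 208], [204, 195, 187], [72, 68, 66], [51, 48, 53], [86, 72, 229]]
234 [[77, 71, 128], [239, 234, 229], [239, 234, 230], [239, 234, 229], [59, 58, 58], [56, 80, 98], [99, 82, 243]]
```

```bash
python3 - <<'E'
from tip import *
B={}
for n,f,(y0,y1,x0,x1) in(("top","end_t",(170,215,328,360)),("scene","end_s",(205,252,112,160))):
    im=cv2.imread(f"pics/{f}.png");M=np.zeros(im.shape[:2],np.uint8);M[y0:y1,x0:x1]=im[y0:y1,x0:x1].min(2)>140
    k,l,s,c=cv2.connectedComponentsWithStats(M);B[n]=sorted([c[i] for i in range(1,k) if s[i][4]>30],key=lambda p:p[1],reverse=(n=="top"));print(n,s[1:].tolist())
for a,b in zip(B["top"],B["scene"]):
    e=[(np.linalg.norm(back("top",[a],z)[0]-back("scene",[b],z)[0]),z) for z in range(0,90,2)];d,z=min(e);print("label height",z,"miss",d.round(1),back("top",[a],z)[0].round())
# whites anywhere new in top and scene outside the tote are none? search orange contacts
for n in("end_t","end_s","end_w"):
    im=cv2.imread(f"pics/{n}.png").astype(int);o=((im[:,:,2]-im[:,:,0]>60)&(im[:,:,1]-im[:,:,0]>25)).astype(np.uint8)
    k,l,s,c=cv2.connectedComponentsWithStats(o);print(n,[(s[i][4].item(),c[i].round().tolist()) for i in range(1,k) if s[i][4]>3])
E
```

```text
top [[339, 175, 16, 14, 181], [339, 194, 16, 13, 179]]
scene [[128, 214, 17, 13, 178], [123, 232, 21, 11, 198]]
label height 50 miss 1.8 [ 526. -301.   50.]
label height 50 miss 1.6 [ 581. -302.   50.]
end_t [(30, [336.0, 180.0]), (31, [336.0, 201.0]), (460, [147.0, 253.0])]
end_s [(302, [38.0, 7.0]), (396, [199.0, 8.0]), (6, [259.0, 2.0]), (103, [265.0, 6.0]), (30, [317.0, 50.0]), (80, [115.0, 60.0]), (278, [482.0, 55.0]), (367, [414.0, 58.0]), (765, [37.0, 77.0]), (11, [20.0, 59.0]), (4, [358.0, 56.0]), (6, [326.0, 58.0]), (58, [329.0, 63.0]), (59, [349.0, 61.0]), (10, [33.0, 70.0]), (49, [120.0, 74.0]), (5, [165.0, 73.0]), (8, [133.0, 75.0]), (466, [350.0, 170.0]), (21, [149.0, 218.0]), (26, [146.0, 237.0]), (262, [331.0, 305.0])]
end_w [(19, [447.0, 298.0]), (31, [306.0, 314.0])]
```

```bash
python3 -c "
from cell import ctrl
print(ctrl.finish_job())"
```

```text
the job is handed in; nothing more can be done
None
```

The job is handed in at about 25 s: the tray came off the hook cleanly, and it now stands empty and level in the middle of the sheet, released. The packs are in the tote; two show with labels about 50 mm up, so the third must lie hidden under them, and nothing else on the bench was seen to move.

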